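Restock the spice rack from the delivery crate

TASK

Restock the spice rack for service: find the spice jar with the cream-and-brown label (all the others have navy blue labels) among the goods lying in the green delivery crate, and stand it upright, cap up, in the one empty well of the steel spice rack, right down on the well's floor. It is glass: lower it in gently, never let it drop into the well or ram it down. Leave all the other goods in the crate and the other jars in their wells.

Things in the scene. Friction and masses are not known exactly. Their poses are not given: they have to be found in the camera images.
- brown_jar: the wanted spice jar: round clear jar with a cream-and-brown label and a dark screw cap with a pale tan top, at first lying on its side in the crate; 41 mm in diameter, 105 mm tall, about 0.11 kg; the top 21 mm is the screw cap (40 mm in diameter). Origin: centre of its underside; its z axis runs from the underside to the cap.
- crate: green open plastic crate holding the goods, firm on the worktop. Outside 330 mm (its x) by 220 mm (its y) by 72 mm high, with a 10 mm rim flange around; walls and floor 4 mm thick. Origin: centre of its underside. Four jars lie side by side on its floor, axes roughly along its y, caps to +y, about 75 mm apart; the other goods lie along its +y side.
- rack: steel counter rack, four square wells in a row along its x, firm on the worktop. 211 mm long, 54 mm wide, rim 64 mm high, partitions 58 mm. Wells at x = -78, -26, 26, 78 mm, inside 49 mm (x) by 48 mm (y), floor 7 mm above the worktop: a jar has about 4 mm of play each side, its cap top at 112 mm. Wire bails stick out 17 mm at the ends. Origin: centre of its underside.
- empty_well (a point): centre of the floor of the one empty well of the rack (at x = +26 mm, y = 0, z = 7 mm in the rack's frame); axes as the rack's; jars stand in the wells on both sides of it
- blue_jar_a: one of the three spice jars with navy blue labels and dark caps lying in the crate; 41 mm in diameter, 105 mm tall, about 0.11 kg; the top 21 mm is the screw cap (40 mm in diameter). Origin: centre of its underside; its z axis runs from the underside to the cap.
- blue_jar_b: one of the three spice jars with navy blue labels and dark caps lying in the crate; 41 mm in diameter, 105 mm tall, about 0.11 kg; the top 21 mm is the screw cap (40 mm in diameter). Origin: centre of its underside; its z axis runs from the underside to the cap.
- blue_jar_c: one of the three spice jars with navy blue labels and dark caps lying in the crate; 41 mm in diameter, 105 mm tall, about 0.11 kg; the top 21 mm is the screw cap (40 mm in diameter). Origin: centre of its underside; its z axis runs from the underside to the cap.
- tin: small food tin standing in the crate, 58 mm in diameter, 72 mm tall; origin: centre of its underside
- matchbox_a: one of two red matchboxes lying in the crate, 56 x 36 x 16 mm; origin: centre of its underside
- matchbox_b: one of two red matchboxes lying in the crate, 56 x 36 x 16 mm; origin: centre of its underside
- tape_roll: blue roll of tape lying flat in the crate, 67 mm in diameter, 19 mm high; origin: centre of its underside
- rack_jar_a: spice jar with a navy blue label and a dark cap, standing in a well of the rack; 41 mm in diameter, 105 mm tall, about 0.11 kg; the top 21 mm is the screw cap (40 mm in diameter). Origin: centre of its underside; its z axis runs from the underside to the cap.
- rack_jar_b: spice jar with a navy blue label and a dark cap, standing in a well of the rack; 41 mm in diameter, 105 mm tall, about 0.11 kg; the top 21 mm is the screw cap (40 mm in diameter). Origin: centre of its underside; its z axis runs from the underside to the cap.
- rack_jar_c: spice jar with a navy blue label and a dark cap, standing in a well of the rack; 41 mm in diameter, 105 mm tall, about 0.11 kg; the top 21 mm is the screw cap (40 mm in diameter). Origin: centre of its underside; its z axis runs from the underside to the cap.
- brown_jar_cap (a point): centre of the top of the brown-labelled jar's cap, 105 mm along its z axis from its origin

How it is judged:
At the end, for the whole second after the job is handed in: The brown-labelled jar stands cap up in the empty well: within 7 mm of its centre, within 0.12 rad of upright, underside within 5 mm of the floor, at rest. Crate goods are still in the crate (below 60 mm); rack jars moved under 12 mm, tilted under 0.15 rad (horizontal distance between brown_jar and empty_well below 0.007 m and angle between brown_jar's own z axis and vertical below 0.12 rad and z of brown_jar in the frame of rack between 0.003 and 0.012 m and z of brown_jar_cap in the frame of rack above 0.09 m and linear speed of brown_jar below 0.02 m/s and x of blue_jar_a in the frame of crate between -0.165 and 0.165 m and y of blue_jar_a in the frame of crate between -0.11 and 0.11 m and z of each of blue_jar_a, blue_jar_b, blue_jar_c, tin, matchbox_a, matchbox_b, tape_roll in the frame of crate below 0.06 m and x of blue_jar_b in the frame of crate between -0.165 and 0.165 m and y of blue_jar_b in the frame of crate between -0.11 and 0.11 m and x of blue_jar_c in the frame of crate between -0.165 and 0.165 m and y of blue_jar_c in the frame of crate between -0.11 and 0.11 m and x of tin in the frame of crate between -0.165 and 0.165 m and y of tin in the frame of crate between -0.11 and 0.11 m and x of matchbox_a in the frame of crate between -0.165 and 0.165 m and y of matchbox_a in the frame of crate between -0.11 and 0.11 m and x of matchbox_b in the frame of crate between -0.165 and 0.165 m and y of matchbox_b in the frame of crate between -0.11 and 0.11 m and x of tape_roll in the frame of crate between -0.165 and 0.165 m and y of tape_roll in the frame of crate between -0.11 and 0.11 m and angle between each of rack_jar_a, rack_jar_b, rack_jar_c's own z axis and vertical below 0.15 rad and distance of each of rack_jar_a, rack_jar_b, rack_jar_c from where it was at the start of the episode below 0.012 m); the robot touches nothing.
It fails at once if the brown-labelled jar drops into the well (falls faster than 0.45 m/s there, a free fall of about 10 mm) (horizontal distance between brown_jar and empty_well below 0.03 m and z of brown_jar in the frame of rack below 0.06 m and linear speed of brown_jar above 0.45 m/s).
It fails at once if the brown-labelled jar is rammed against the rack (over 40 N) (contact force between brown_jar and rack above 40 N).
It also fails if it takes over 69 s, if anything falls off the work surface, if the arm or the gripper's body presses on something with over 40 N, if the wrist force passes 120 N, or if a joint passes its speed limit or range.

ROBOT

A 7-joint arm with a two-finger parallel gripper is mounted at the origin on a cart in front of the work surface, level with it; the furniture and walls round the work are solid. World frame = base frame: x ahead of the robot, y to its left, z up, the work surface at z = 0. Lengths are in m, angles in rad, forces in N, time in s.
With the tool pointing down it reaches from about 0.35 to 0.9 m from the base axis. Payload 8.1 kg.
Tool frame: the origin (TCP) lies at the very end of the fingers, on their centre line; the grasp point (between the pads) lies 19 mm behind it; z points along the fingers, y is the line along which they close (so a half turn about z gives the same grasp; the last joint's range is limited). The gripper opens to 92 mm and grips with 3 to 60 N. Pads are 19 mm wide; open, the fingers measure 130 mm over their backs; the gripper's body (75 mm by 190 mm) begins 47 mm behind the grasp point.
Start: joints at [-1.248, 0.434, 0.025, 1.573, -0.012, 1.134, -0.075], TCP at [0.258, 0.569, 0.227] pointing down, gripper open.
Joint ranges: [-2.62, 2.62], [-0.44, 2.09], [-1.27, 1.32], [0.08, 2.57], [-1.32, 4.46], [0.12, 2], [-2.74, 2.74]. Speed limits (rad/s): [2.22, 2.22, 3.01, 3.01, 3.14, 3.14, 3.14].

INTERFACE

Orientations are given as a rotation vector (axis times angle).
In Python, from cell import arm gives the robot as it stands.
- The arm moves only by the tool carry_out, never from a script. Its argument "commands" is a list of rows, each a list of 7 numbers: the opening, from 0 (shut) to 1 (fully open), then the shift along the tool's x, y, z each as a share of 0.025 m, from -1 to 1, then the turn, a rotation vector about the tool's x, y, z each as a share of 0.1 rad, from -1 to 1. A call has 1 to 8 rows; each row shifts and turns the commanded pose from where the row before left it, along the tool's axes as they then stand; what a row does not reach is not made up. A row lasts 1/10 s, in which the tool goes at most 50 mm and 8.59 degrees, less where a joint would pass 70% of its speed; a pose out of reach is approached as far as the arm can. A call with a number of a shift or a turn outside -1 to 1 is refused whole. A call with a gripper value outside its range is refused whole. The fingers move at their own pace and stop on an object; "squeeze" is the grip in N (left out, the last holds). Time passes only in rows, so rows that do not move let the fingers close. It gives the time, the measured TCP pose, the force, the opening and the grip force at its end, in the units of the state.
- arm.observe(): the state, without advancing time (a new reading comes with each control period).
- arm.get_image(name): name is "scene" or "side" or "wrist"; returns a dict with "pixels" (480x640x3 uint8, red, green, blue), "range_z" (480x640 float32, m along the optical axis (not along the pixel's ray), 0 where there is no reading), "mtx" (3x3 intrinsics, pixels), "R" (3x3) and "t" (3): a world point X has camera coordinates R X + t; the wrist camera has in their place "tool_from_camera" (4x4, takes a point from camera to tool coordinates, whose origin is the TCP and whose axes are the flange's). Camera axes: x right, y down, z forward; pixel columns grow to the right and rows downward; lengths in m; the calibration is good to about 2 mm. The wrist camera is an equidistant fisheye: a pixel r from the principal point sees the ray r / f radians off the axis. A picture is of the moment at which its call begins: read the wrist's pose just before it.
- arm.sign_off(): hands the job in; it is judged then, once.
The state is a dict: "clock": time; "joints": joint angles; "dq": joint speeds; "joint_efforts": joint torques, N m; "position": TCP position; "ee_rot": TCP orientation; "force": force on the tool from outside, world axes, zero at the start; "ft_torque": the same for the moment, N m; "width": opening from 0.0 (shut) to 1.0 (fully open); "gripper_force": force on a finger pad.
Only numpy, scipy, OpenCV 4.12 (cv2) and the standard library are available. Lean on these libraries where they do the work, as an engineer would, in place of code of your own. Each camera call takes 0.05 s, during which the arm holds its last target. There are 200 camera calls.

## Working session

There is one attempt and no reset: what is moved stays moved. The work goes in short steps, Python scripts to look and compute and a tool call to move; the robot and the scene stay as the last step left them, time stands still between calls to the robot, and variables do not carry over. Pictures are saved under pics/ and viewed, at most 13 in all, crops included, and the job is handed in when it is done.

Besides the shell and the picture viewer there is one more tool, called after "Request:" by a JSON object that holds its "op" and its "data", one argument or row to a line. carry_out: Moves the arm, as the interface text tells. Shift numbers are shares of 0.025 m and turn numbers shares of 0.1 rad, none past 1 either way. Its arguments: {"type":"object","properties":{"commands":{"type":"array"},"squeeze":{"type":"number"}},"required":["commands"]}

```bash
mkdir -p pics; ls; cat > h.py <<'E'
import numpy as np, cv2
from cell import arm
def cloud(im):
    K=im["mtx"]; z=im["range_z"].astype(float); v,u=np.mgrid[:480,:640]
    c=np.stack([(u-K[0,2])/K[0,0]*z,(v-K[1,2])/K[1,1]*z,z],-1)
    P=(c-np.asarray(im["t"]).ravel())@np.asarray(im["R"]); P[z==0]=np.nan
    return P
def save(n,p): cv2.imwrite("pics/"+n,cv2.cvtColor(p,cv2.COLOR_RGB2BGR))
E
python3 - <<'E'
from h import *
o=arm.observe(); print({k:np.round(v,3) for k,v in o.items()})
for n in("scene","side"):
    im=arm.get_image(n); save(n+"1.png",im["pixels"]); np.savez(n+"1.npz",P=cloud(im),px=im["pixels"])
    R=np.array(im["R"]);print(n,np.round(-R.T@np.array(im["t"]).ravel(),3),im["mtx"][0,0])
E
```

```text
pics
{'clock': np.float64(0.0), 'joints': array([-1.248,  0.435,  0.025,  1.574, -0.012,  1.134, -0.075]), 'dq': array([ 0.   ,  0.001,  0.001,  0.001, -0.   ,  0.001,  0.001]), 'joint_efforts': array([ 1.0000e-03, -6.6787e+01,  9.8500e-01, -3.1446e+01, -6.1000e-02,
        4.3000e-02,  0.0000e+00]), 'position': array([0.258, 0.569, 0.226]), 'ee_rot': array([-6.64e-01, -3.07e+00,  2.00e-03]), 'force': array([-0.297, -1.02 , -0.343]), 'ft_torque': array([-0.   ,  0.032,  0.024]), 'gripper_force': np.float64(0.0), 'width': np.float64(0.999)}
scene [-0.059 -0.57   0.77 ] 443.18819223001856
side [ 0.192 -0.873  0.754] 556.2083482539832
```

View pics/scene1.png

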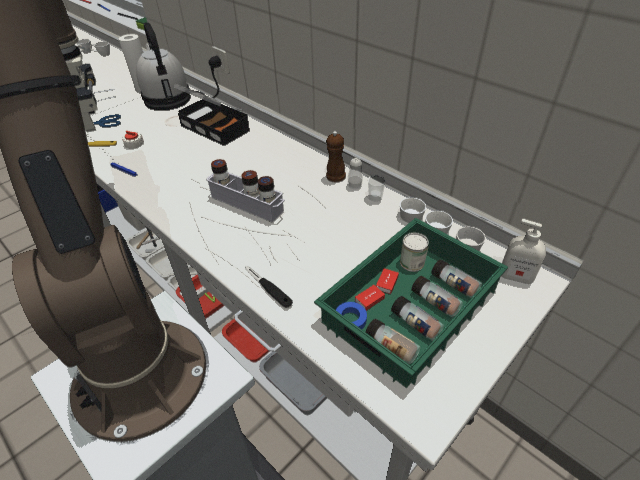

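View pics/side1.png

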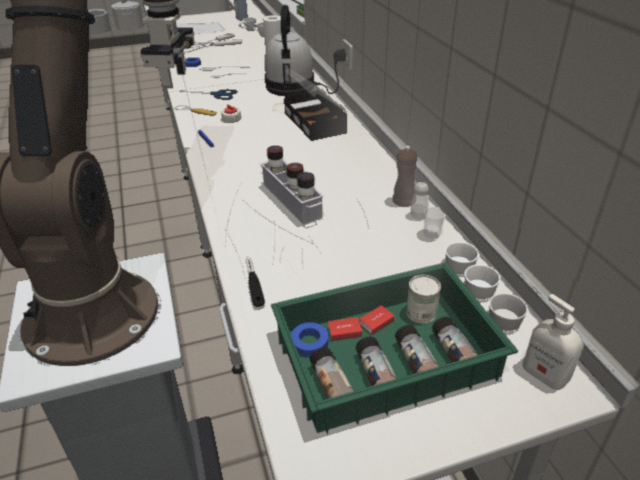

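The brown jar looks like the lowest one, at scene (393,340) and side (330,373). The empty well is between the far jar and the next one, around scene (235,180). Next I'll measure both.

```bash
python3 - <<'E'
from h import *
for n in("scene","side"):
    d=np.load(n+"1.npz");P=d["P"];px=d["px"].astype(int);z=P[...,2]
    print(n)
    box=(slice(150,230),slice(195,295)) if n=="scene" else (slice(140,225),slice(250,335))
    Q=P[box].reshape(-1,3)
    caps=Q[(Q[:,2]>.106)&(Q[:,2]<.118)]
    _,lab,cen=cv2.kmeans(caps[:,:2].astype(np.float32),3,None,(3,50,1e-5),5,cv2.KMEANS_PP_CENTERS)
    for k in range(3):
        c=caps[lab.ravel()==k]; print(" cap",cen[k].round(4),cv2.minEnclosingCircle(c[:,:2].astype(np.float32)),len(c),np.median(c[:,2]).round(4))
    r=Q[(Q[:,2]>.057)&(Q[:,2]<.068)]; print(" rack",cv2.minAreaRect(r[:,:2].astype(np.float32)),len(r))
    R=P.reshape(-1,3); g=(px[...,1]>px[...,0]+20)&(px[...,1]>px[...,2]+5)
    m=g.ravel()&(R[:,2]>.066)&(R[:,2]<.078); print(" crate",cv2.minAreaRect(R[m][:,:2].astype(np.float32)),m.sum())
    m=~g.ravel()&(R[:,2]>.015)&(R[:,2]<.052)
    c=[(393,340),(417,317),(437,297),(457,278)] if n=="scene" else [(330,373),(375,360),(415,347),(453,339)]
    for u,v in c:
        p=P[v-28:v+28,u-28:u+28].reshape(-1,3);col=px[v-28:v+28,u-28:u+28].reshape(-1,3)
        mm=(p[:,2]>.03)&(p[:,2]<.06)&(np.hypot(*(p[:,:2]-P[v,u,:2]).T)<.07); print(" jar",P[v,u].round(4),np.median(p[mm],0).round(4),cv2.minAreaRect(p[mm][:,:2].astype(np.float32)),np.nanmax(p[mm][:,2]).round(4))
a=cv2.imread("pics/side1.png")[300:410,290:490];b=cv2.imread("pics/scene1.png")[250:370,350:490]
cv2.imwrite("pics/z.png",np.hstack([cv2.resize(a,(440,242),interpolation=2),cv2.resize(b,(282,242),interpolation=2)]))
E
```

```text
scene
 cap [0.451  0.3307] ((0.45212092995643616, 0.331796795129776), 0.021176664158701897) 119 0.1102
 cap [0.4846 0.1788] ((0.4856482744216919, 0.1819700002670288), 0.022276146337389946) 136 0.1105
 cap [0.4733 0.2298] ((0.47403281927108765, 0.23167188465595245), 0.02137533575296402) 126 0.1102
 rack ((0.4683447778224945, 0.25500166416168213), (0.06222086399793625, 0.24033410847187042), 12.197707176208496) 440
 crate ((0.49445635080337524, -0.2756359577178955), (0.35300543904304504, 0.24112749099731445), 0.421247661113739) 2952
 jar [ 0.3704 -0.3204  0.0438] [ 0.3705 -0.3192  0.0409] ((0.38133126497268677, -0.31372883915901184), (0.10604915022850037, 0.11847566813230515), 86.73555755615234) 0.0598
 jar [ 0.4465 -0.3219  0.0435] [ 0.4478 -0.3223  0.041 ] ((0.4449423849582672, -0.32232925295829773), (0.13122421503067017, 0.10736002773046494), 35.50938415527344) 0.0465
 jar [ 0.5213 -0.3204  0.0381] [ 0.5231 -0.3186  0.0411] ((0.5212384462356567, -0.3122977614402771), (0.1391649842262268, 0.10580047965049744), 0.6792441010475159) 0.0467
 jar [ 0.5941 -0.3229  0.04  ] [ 0.5979 -0.3215 
[... 642 characters left out ...]
43816376) 3989
 jar [ 0.3753 -0.3162  0.0456] [ 0.3754 -0.3121  0.0426] ((0.36193954944610596, -0.3073141276836395), (0.10515280067920685, 0.08066345006227493), 89.11026763916016) 0.0564
 jar [ 0.4542 -0.3142  0.0447] [ 0.453  -0.3132  0.0428] ((0.4541459381580353, -0.3147854804992676), (0.11942638456821442, 0.07808840274810791), 58.576290130615234) 0.0483
 jar [ 0.5284 -0.3105  0.0453] [ 0.5283 -0.3109  0.0424] ((0.5295761227607727, -0.31022459268569946), (0.1263306587934494, 0.08222375810146332), 55.18712615966797) 0.0491
 jar [ 0.5991 -0.3131  0.0425] [ 0.6003 -0.31    0.043 ] ((0.5994617938995361, -0.3129093647003174), (0.13020461797714233, 0.09136518090963364), 57.64997863769531) 0.0598
```

View pics/z.png

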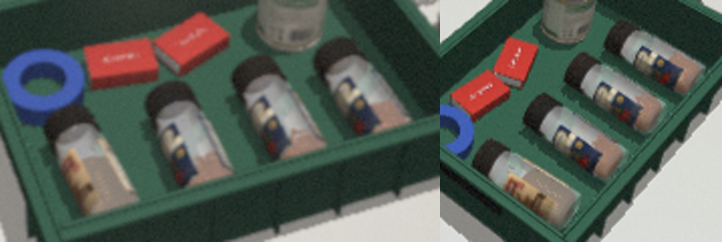

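The left-most jar carries the cream-and-brown label. The rack's empty well is at about (0.462, 0.281), and the jar lies at about x=0.375–0.38, y=-0.31. I'll move above the crate and look with the wrist camera.

```bash
cat >> h.py <<'E'
from scipy.spatial.transform import Rotation as Ro
def frame(az,tilt):
    # tool tilted from vertical so that it points toward azimuth az; closing line horizontal = az+90deg
    h=np.array([np.cos(az),np.sin(az),0]); z=np.sin(tilt)*h+np.array([0,0,-np.cos(tilt)])
    y=np.array([-np.sin(az),np.cos(az),0]); return Ro.from_matrix(np.c_[np.cross(y,z),y,z])
def plan(wps,g=1,start=None):
    if start is None:
        o=arm.observe(); start=(np.array(o["position"]),Ro.from_rotvec(o["ee_rot"]))
    p,R=start; out=[]
    for tp,tR,n in wps:
        tp=np.array(tp,float); p0,R0=p,R; w=(R0.inv()*tR).as_rotvec()
        need=max(np.abs(w).max()/.1,np.linalg.norm(tp-p0)/.043)
        n=max(n,int(np.ceil(need)))
        for k in range(n):
            s=np.round(R.inv().apply(p0+(tp-p0)*(k+1)/n-p)/.025,2); s=np.clip(s,-1,1)
            t=np.round((R.inv()*(R0*Ro.from_rotvec(w*(k+1)/n))).as_rotvec()/.1,2); t=np.clip(t,-1,1)
            out.append([g,*s.tolist(),*t.tolist()]); p=p+R.apply(s*.025); R=R*Ro.from_rotvec(t*.1)
    for i in range(0,len(out),8): print("["+",".join("["+",".join("%g"%(a+0) for a in r)+"]" for r in out[i:i+8])+"]")
    print("end",p.round(4),R.as_rotvec().round(3))
E
python3 - <<'E'
from h import *
R=frame(-np.pi/2,0)
plan([((.45,.22,.30),Ro.from_euler("z",32,degrees=True)*R,11),((.40,-.24,.33),R,13)])
E
```

```text
[[1,-1,-0.87,-0.27,0,0,0.53],[1,-1,-0.79,-0.27,0,0,0.54],[1,-1,-0.72,-0.26,0,0,0.53],[1,-1,-0.64,-0.27,0,0,0.53],[1,-1,-0.55,-0.27,-0.01,0,0.54],[1,-1,-0.47,-0.27,0,0,0.53],[1,-1,-0.38,-0.26,0,0,0.53],[1,-1,-0.28,-0.27,0,0,0.53]]
[[1,-1,-0.18,-0.27,0,0,0.54],[1,-1,-0.09,-0.27,0,0.01,0.53],[1,-1,0.01,-0.27,0,0,0.53],[1,-1,-0.87,-0.09,0,0,0.43],[1,-1,-0.79,-0.1,0,0,0.43],[1,-1,-0.7,-0.09,0,0,0.43],[1,-1,-0.63,-0.09,0,0,0.43],[1,-1,-0.54,-0.09,0,0,0.43]]
[[1,-1,-0.45,-0.1,0,0,0.43],[1,-1,-0.36,-0.09,0,0,0.43],[1,-1,-0.26,-0.09,0,0,0.43],[1,-1,-0.18,-0.09,0,0,0.43],[1,-1,-0.08,-0.1,0,0,0.43],[1,-1,0.02,-0.09,0,0,0.43],[1,-1,0.12,-0.09,0,0,0.43],[1,-1,0.21,-0.1,0,0,0.43]]
end [ 0.3925 -0.0628  0.3301] [-2.221 -2.221  0.   ]
```

```bash
sed -i 's|/.043)|/.0275)|' h.py; python3 - <<'E'
from h import *
R=frame(-np.pi/2,0)
plan([((.45,.22,.30),Ro.from_euler("z",32,degrees=True)*R,15),((.40,-.24,.33),R,19)])
E
```

```text
[[1,-0.85,-0.64,-0.2,0,0,0.39],[1,-0.87,-0.6,-0.19,0,0,0.39],[1,-0.9,-0.57,-0.2,0,0,0.39],[1,-0.92,-0.53,-0.2,0,0,0.39],[1,-0.94,-0.49,-0.19,0,0,0.39],[1,-0.96,-0.46,-0.2,-0.01,0,0.4],[1,-0.97,-0.42,-0.19,0,0,0.39],[1,-0.99,-0.38,-0.2,0,0,0.39]]
[[1,-1,-0.35,-0.2,0,0,0.39],[1,-1,-0.3,-0.19,0,0,0.39],[1,-1,-0.26,-0.2,0,0,0.39],[1,-1,-0.22,-0.2,0,0,0.39],[1,-1,-0.18,-0.2,0,0,0.39],[1,-1,-0.14,-0.19,0,0,0.39],[1,-1,-0.09,-0.2,0,0.01,0.39],[1,-0.78,-0.6,-0.06,0,0,0.29]]
[[1,-0.79,-0.58,-0.07,0,0,0.3],[1,-0.82,-0.56,-0.06,0,0,0.29],[1,-0.82,-0.53,-0.06,0,0,0.3],[1,-0.85,-0.51,-0.07,0,0,0.29],[1,-0.86,-0.48,-0.06,0,0,0.29],[1,-0.87,-0.45,-0.06,0,0,0.3],[1,-0.88,-0.43,-0.07,0,0,0.29],[1,-0.9,-0.41,-0.06,0,0,0.3]]
[[1,-0.91,-0.38,-0.06,0,0,0.29],[1,-0.92,-0.35,-0.07,0,0,0.3],[1,-0.93,-0.32,-0.06,0,0,0.29],[1,-0.94,-0.3,-0.06,0,0,0.29],[1,-0.94,-0.27,-0.07,0,0,0.3],[1,-0.96,-0.24,-0.06,0,0,0.29],[1,-0.96,-0.21,-0.06,0,0,0.3],[1,-0.96,-0.18,-0.07,0,0,0.29]]
[[1,-0.97,-0.16,-0.06,0,0,0.29],[1,-0.98,-0.12,-0.06,0,0,0.3]]
end [ 0.4001 -0.24    0.3299] [-2.221 -2.221  0.   ]
```

Request:
{"op": "carry_out", "data": {
  "commands": [
    [1, -0.85, -0.64, -0.2, 0, 0, 0.39],
    [1, -0.87, -0.6, -0.19, 0, 0, 0.39],
    [1, -0.9, -0.57, -0.2, 0, 0, 0.39],
    [1, -0.92, -0.53, -0.2, 0, 0, 0.39],
    [1, -0.94, -0.49, -0.19, 0, 0, 0.39],
    [1, -0.96, -0.46, -0.2, 0, 0, 0.4],
    [1, -0.97, -0.42, -0.19, 0, 0, 0.39],
    [1, -0.99, -0.38, -0.2, 0, 0, 0.39]
  ]
}}

```text
clock: 0.9
position: [0.3616, 0.3813, 0.2665]
ee_rot: [1.139, 2.928, 0.0]
force: [0.4, 0.8, -0.5]
width: 0.999
gripper_force: 0.0
```

Request:
{"op": "carry_out", "data": {
  "commands": [
    [1, -1, -0.35, -0.2, 0, 0, 0.39],
    [1, -1, -0.3, -0.19, 0, 0, 0.39],
    [1, -1, -0.26, -0.2, 0, 0, 0.39],
    [1, -1, -0.22, -0.2, 0, 0, 0.39],
    [1, -1, -0.18, -0.2, 0, 0, 0.39],
    [1, -1, -0.14, -0.19, 0, 0, 0.39],
    [1, -1, -0.09, -0.2, 0, 0, 0.39],
    [1, -0.78, -0.6, -0.06, 0, 0, 0.29]
  ]
}}

```text
clock: 1.7
position: [0.446, 0.1991, 0.3025]
ee_rot: [1.567, 2.722, 0.001]
force: [0.5, -0.8, 0.2]
width: 1.002
gripper_force: 0.0
```

Request:
{"op": "carry_out", "data": {
  "commands": [
    [1, -0.79, -0.58, -0.07, 0, 0, 0.3],
    [1, -0.82, -0.56, -0.06, 0, 0, 0.29],
    [1, -0.82, -0.53, -0.06, 0, 0, 0.3],
    [1, -0.85, -0.51, -0.07, 0, 0, 0.29],
    [1, -0.86, -0.48, -0.06, 0, 0, 0.29],
    [1, -0.87, -0.45, -0.06, 0, 0, 0.3],
    [1, -0.88, -0.43, -0.07, 0, 0, 0.29],
    [1, -0.9, -0.41, -0.06, 0, 0, 0.3]
  ]
}}

```text
clock: 2.5
position: [0.4243, 0.0032, 0.3149]
ee_rot: [1.875, 2.52, 0.0]
force: [0.6, -0.0, -0.8]
width: 0.999
gripper_force: 0.0
```

Request:
{"op": "carry_out", "data": {
  "commands": [
    [1, -0.91, -0.38, -0.06, 0, 0, 0.29],
    [1, -0.92, -0.35, -0.07, 0, 0, 0.3],
    [1, -0.93, -0.32, -0.06, 0, 0, 0.29],
    [1, -0.94, -0.3, -0.06, 0, 0, 0.29],
    [1, -0.94, -0.27, -0.07, 0, 0, 0.3],
    [1, -0.96, -0.24, -0.06, 0, 0, 0.29],
    [1, -0.96, -0.21, -0.06, 0, 0, 0.3],
    [1, -0.96, -0.18, -0.07, 0, 0, 0.29]
  ]
}}

```text
clock: 3.3
position: [0.4045, -0.1926, 0.3276]
ee_rot: [2.158, 2.283, -0.0]
force: [1.0, 0.0, 0.4]
width: 1.0
gripper_force: 0.0
```

Request:
{"op": "carry_out", "data": {
  "commands": [
    [1, -0.97, -0.16, -0.06, 0, 0, 0.29],
    [1, -0.98, -0.12, -0.06, 0, 0, 0.3],
    [1, 0, 0, 0, 0, 0, 0],
    [1, 0, 0, 0, 0, 0, 0]
  ]
}}

```text
clock: 3.7
position: [0.3998, -0.2404, 0.3304]
ee_rot: [-2.223, -2.219, 0.001]
force: [0.5, 0.6, -0.1]
width: 1.002
gripper_force: 0.0
```

```bash
cat >> h.py <<'E'
def wrist(name):
    o=arm.observe(); im=arm.get_image("wrist"); K=im["mtx"]; v,u=np.mgrid[:480,:640]
    dx,dy=(u-K[0,2])/K[0,0],(v-K[1,2])/K[1,1]; th=np.hypot(dx,dy)
    z=im["range_z"].astype(float); s=np.tan(np.minimum(th,1.5))/np.maximum(th,1e-9)
    c=np.stack([dx*s*z,dy*s*z,z],-1); T=np.array(im["tool_from_camera"])
    P=Ro.from_rotvec(o["ee_rot"]).apply((c@T[:3,:3].T+T[:3,3]).reshape(-1,3)).reshape(480,640,3)+o["position"]
    P[z==0]=np.nan; save(name+".png",im["pixels"]); np.savez(name+".npz",P=P,px=im["pixels"]); return P,im["pixels"]
E
python3 - <<'E'
from h import *
o=arm.observe(); print(o["clock"],o["position"],o["ee_rot"],np.round(o["joints"],2))
P,px=wrist("w1")
Q=P.reshape(-1,3); print(np.nanmin(Q,0),np.nanmax(Q,0))
E
```

```text
3.7 [ 0.39983512 -0.24040069  0.33037738] [-2.22349649e+00 -2.21903982e+00  6.12260093e-04] [-0.28  0.08  0.79  1.82 -0.06  1.27  0.52]
[-1.18929786 -0.88524654 -0.72996792] [0.82400907 0.34652399 0.45142615]
```

View pics/w1.png

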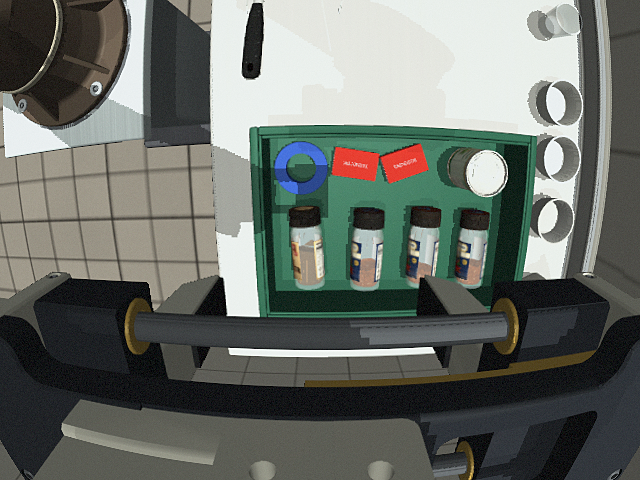

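The picture shows the brown jar at (307,247), with its tan-topped cap at (306,215). The tape roll is at (300,167), just beyond the cap. I'll measure these.

```bash
python3 - <<'E'
from h import *
d=np.load("w1.npz");P=d["P"];px=d["px"].astype(int)
im=arm.get_image("wrist"); print(np.array(im["tool_from_camera"]).round(3))
for u,v in[(307,247),(367,248),(423,247),(473,250)]:
    w=P[v-45:v+45,u-24:u+24].reshape(-1,3); m=(w[:,2]>.036)&(w[:,2]<.056)
    q=w[m]; l,c,vv=None,q.mean(0),None
    print("jar",np.median(q,0).round(4),q[:,:2].min(0).round(4),q[:,:2].max(0).round(4),q[:,2].max().round(4), "yaw fit dx/dy",np.polyfit(q[:,1],q[:,0],1)[0].round(3))
    for y0 in np.arange(-.37,-.25,.02):
        s=w[(abs(w[:,1]-y0)<.005)&(w[:,2]>.025)&(w[:,2]<.056)]
        if len(s)>5: print("   y %.2f x %.4f..%.4f top %.4f at %.4f"%(y0,s[:,0].min(),s[:,0].max(),s[:,2].max(),s[s[:,2]>s[:,2].max()-.004][:,0].mean()))
w=P[120:330,240:560].reshape(-1,3)
s=w[(abs(w[:,1]+.31)<.02)]
rim=s[(s[:,2]>.066)&(s[:,2]<.078)][:,0]; print("rim x",np.sort(rim)[[0,-1]], "low", np.sort(rim[rim<.4])[[0,-1]],np.sort(rim[rim>.6])[[0,-1]])
f=s[(s[:,2]<.01)]; print("floor x",f[:,0].min(),f[:,0].max(),np.median(f[:,2]))
s=w[(abs(w[:,0]-.45)<.03)];r=s[(s[:,2]>.066)&(s[:,2]<.078)][:,1];print("rim y",np.sort(r)[[0,-1]])
t=P[140:200,272:330].reshape(-1,3);t=t[(t[:,2]>.015)&(t[:,2]<.035)];print("tape",t.min(0),t.max(0))
E
```

```text
[[-0.001 -0.962 -0.273  0.074]
 [ 1.    -0.001  0.001 -0.001]
 [-0.001 -0.273  0.962 -0.158]
 [ 0.     0.     0.     1.   ]]
jar [ 0.3802 -0.3076  0.0426] [ 0.3599 -0.363 ] [ 0.3997 -0.2565] 0.0464 yaw fit dx/dy -0.069
   y -0.35 x 0.3610..0.4024 top 0.0459 at 0.3823
   y -0.33 x 0.3602..0.4011 top 0.0459 at 0.3817
   y -0.31 x 0.3592..0.3998 top 0.0461 at 0.3797
   y -0.29 x 0.3585..0.3986 top 0.0464 at 0.3788
   y -0.27 x 0.3577..0.3974 top 0.0463 at 0.3772
jar [ 0.4569 -0.3104  0.0428] [ 0.4388 -0.3655] [ 0.4771 -0.2594] 0.0466 yaw fit dx/dy 0.037
   y -0.35 x 0.4369..0.4770 top 0.0466 at 0.4571
   y -0.33 x 0.4366..0.4778 top 0.0460 at 0.4577
   y -0.31 x 0.4374..0.4794 top 0.0462 at 0.4579
   y -0.29 x 0.4384..0.4784 top 0.0464 at 0.4584
   y -0.27 x 0.4396..0.4786 top 0.0459 at 0.4593
jar [ 0.5308 -0.303   0.0428] [ 0.516  -0.3618] [ 0.5516 -0.257 ] 0.0471 yaw fit dx/dy 0.058
   y -0.35 x 0.5123..0.5508 top 0.0459 at 0.5263
   y -0.33 x 0.5133..0.5527 top 0.0463 at 0.5331
   y -0.31 x 0.5136..0.5527 top 0.0466 at 0.5328
   y -0.29 x 0.5144..0.5526 top 0.0469 at 0.5337
   y -0.27 x 0.5155..0.5536 top 0.0465 at 0.5344
jar [ 0.6021 -0.3105  0.0429] [ 0.5866 -0.3788] [ 0.6444 -0.2603] 0.0474 yaw fit dx/dy -0.004
   y -0.35 x 0.5843..0.6243 top 0.0463 at 0.6059
   y -0.33 x 0.5858..0.6236 top 0.0465 at 0.6059
   y -0.31 x 0.5856..0.6245 top 0.0462 at 0.6052
   y -0.29 x 0.5866..0.6241 top 0.0464 at 0.6056
   y -0.27 x 0.5856..0.6254 top 0.0469 at 0.6062
rim x [0.31871653 0.66824084] low [0.31871653 0.3338076 ] [0.65328872 0.66824084]
floor x 0.28441036629982197 0.7810869487552181 0.004021305365244421
rim y [-0.38775129 -0.15321708]
tape [ 0.33961733 -0.24028745  0.0154472 ] [ 0.40632264 -0.17311198  0.0265272 ]
```

Jar found: axis x≈0.379, y from -0.363 to -0.257, top at 0.045 as expected. The plan:
1. Grasp it vertically in the crate.
2. Set it lying on free table and re-tilt the fingers around it.
3. Stand it up, and re-tilt to vertical around it.
4. Insert it in the well.

```bash
python3 - <<'E'
from h import *
R=frame(-np.pi/2+.061,0)
plan([((.3805,-.296,.13),R,8),((.3805,-.296,.03),R,6),((.3805,-.296,.012),R,2)],g=.555)
P=np.load("w1.npz")["P"]; k=P[0:75,240:265].reshape(-1,3);k=k[(k[:,2]>.004)&(k[:,2]<.05)];print("knife",k.min(0),k.max(0))
T=P[0:110,215:560].reshape(-1,3);print(np.nanmin(T[abs(T[:,2])<.003],0),np.nanmax(T[abs(T[:,2])<.003],0))
E
```

```text
[[0.555,-0.29,-0.1,1,0,0,-0.08],[0.555,-0.28,-0.1,1,0,0,-0.07],[0.555,-0.28,-0.1,1,0,0,-0.08],[0.555,-0.29,-0.11,1,0,0,-0.07],[0.555,-0.28,-0.11,1,0,0,-0.08],[0.555,-0.28,-0.1,1,0,0,-0.07],[0.555,-0.28,-0.12,1,0,0,-0.08],[0.555,-0.28,-0.11,1,0,0,-0.07]]
[[0.555,0,0,0.67,0,0,0],[0.555,0,0,0.67,0,0,0],[0.555,0,0,0.67,0,0,0],[0.555,0,0,0.66,0,0,0],[0.555,0,0,0.67,0,0,0],[0.555,0,0,0.67,0,0,0],[0.555,0,0,0.36,0,0,0],[0.555,0,0,0.36,0,0,0]]
end [ 0.3804 -0.296   0.012 ] [-2.152 -2.288 -0.   ]
knife [ 0.29727427 -0.08516457  0.00422893] [0.32513124 0.02205966 0.01939406]
[ 0.25604571 -0.131619   -0.00296634] [0.76471012 0.07346824 0.00299289]
```

Request:
{"op": "carry_out", "data": {
  "commands": [
    [0.555, -0.29, -0.1, 1, 0, 0, -0.08],
    [0.555, -0.28, -0.1, 1, 0, 0, -0.07],
    [0.555, -0.28, -0.1, 1, 0, 0, -0.08],
    [0.555, -0.29, -0.11, 1, 0, 0, -0.07],
    [0.555, -0.28, -0.11, 1, 0, 0, -0.08],
    [0.555, -0.28, -0.1, 1, 0, 0, -0.07],
    [0.555, -0.28, -0.12, 1, 0, 0, -0.08],
    [0.555, -0.28, -0.11, 0.6, 0, 0, -0.07]
  ]
}}

```text
clock: 4.6
position: [0.3803, -0.2953, 0.1387]
ee_rot: [-2.149, -2.288, 0.0]
force: [-0.0, 0.2, 0.4]
width: 0.556
gripper_force: 0.0
```

Request:
{"op": "carry_out", "data": {
  "commands": [
    [0.555, 0, 0, 0, 0, 0, 0],
    [0.555, 0, 0, 0, 0, 0, 0]
  ]
}}

```text
clock: 4.8
position: [0.3808, -0.2961, 0.1407]
ee_rot: [-2.153, -2.287, -0.0]
force: [0.4, 0.4, 0.0]
width: 0.554
gripper_force: 0.0
```

```bash
python3 - <<'E'
from h import *
o=arm.observe();print(o["clock"],o["joints"].round(2) if hasattr(o["joints"],"round") else o["joints"])
R=frame(-np.pi/2+.061,0)
plan([((.3805,-.296,.03),R,6),((.3805,-.296,.012),R,2)],g=.555)
d=wrist("w2")
E
```

```text
4.8 [-0.01  0.36  0.73  2.06 -0.32  0.84  0.97]
[[0.555,0,0,0.74,0,0,0],[0.555,0,0,0.74,0,0,0],[0.555,0,-0.01,0.73,0,0,0],[0.555,0,0,0.74,0,0,0],[0.555,0,0,0.74,0,0,-0.01],[0.555,0,0,0.74,0,0,0],[0.555,0,0,0.36,0,0,0],[0.555,0,0,0.36,0,0,0]]
end [ 0.3805 -0.296   0.0119] [-2.152 -2.288 -0.   ]
```

View pics/w2.png

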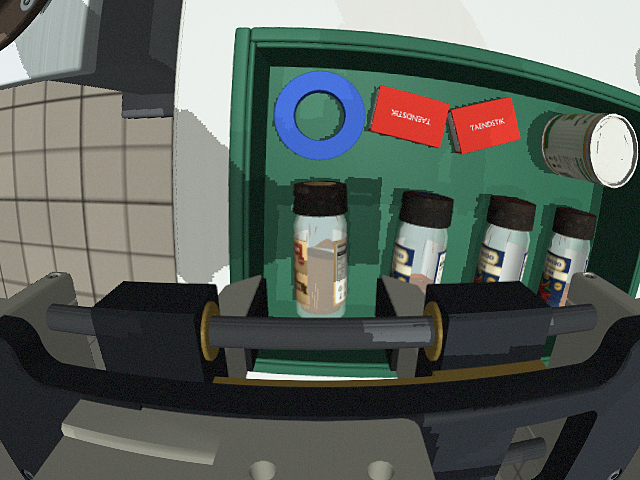

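The jar sits at (321,250), centred between the fingers at (268) and (378), so I can descend.

Request:
{"op": "carry_out", "data": {
  "commands": [
    [0.555, 0, 0, 0.74, 0, 0, 0],
    [0.555, 0, 0, 0.74, 0, 0, 0],
    [0.555, 0, 0, 0.74, 0, 0, 0],
    [0.555, 0, 0, 0.74, 0, 0, 0],
    [0.555, 0, 0, 0.74, 0, 0, 0],
    [0.555, 0, 0, 0.74, 0, 0, 0],
    [0.555, 0, 0, 0.36, 0, 0, 0],
    [0.555, 0, 0, 0.36, 0, 0, 0]
  ]
}}

```text
clock: 5.65
position: [0.3815, -0.2965, 0.0117]
ee_rot: [2.152, 2.287, 0.001]
force: [-0.2, 0.2, -0.1]
width: 0.55
gripper_force: 0.0
```

Request:
{"op": "carry_out", "data": {
  "commands": [
    [0.3, 0, 0, 0, 0, 0, 0],
    [0.3, 0, 0, 0, 0, 0, 0],
    [0.3, 0, 0, 0, 0, 0, 0],
    [0.3, 0, 0, 0, 0, 0, 0],
    [0.3, 0, 0, 0, 0, 0, 0]
  ],
  "squeeze": 15
}}

```text
clock: 6.15
position: [0.3808, -0.2967, 0.0119]
ee_rot: [2.153, 2.287, 0.001]
force: [0.9, 0.7, 2.4]
width: 0.44
gripper_force: 15.0
```

Request:
{"op": "carry_out", "data": {
  "commands": [
    [0.3, 0, 0, -0.4, 0, 0, 0],
    [0.3, 0, 0, -0.8, 0, 0, 0],
    [0.3, 0, 0, -1, 0, 0, 0],
    [0.3, 0, 0, -1, 0, 0, 0],
    [0.3, 0, 0, -1, 0, 0, 0],
    [0.3, 0, 0, -1, 0, 0, 0],
    [0.3, 0, 0, -0.8, 0, 0, 0]
  ]
}}

```text
clock: 6.85
position: [0.3803, -0.2968, 0.1634]
ee_rot: [2.154, 2.286, 0.001]
force: [0.3, 0.7, -1.0]
width: 0.438
gripper_force: 15.0
```

```bash
python3 - <<'E'
from h import *
R=frame(-np.pi,0)
plan([((.47,-.02,.12),R,16),((.47,-.02,.009),R,7)],g=.3)
E
```

```text
[[0.3,0.64,0.25,0.1,0,0,0.96],[0.3,0.66,0.19,0.1,0,0,0.96],[0.3,0.67,0.12,0.11,0,0,0.96],[0.3,0.68,0.06,0.1,0,0,0.96],[0.3,0.69,-0.01,0.1,0,0,0.95],[0.3,0.68,-0.07,0.1,0,0,0.96],[0.3,0.67,-0.14,0.1,0,0,0.96],[0.3,0.65,-0.2,0.11,0,0,0.96]]
[[0.3,0.63,-0.26,0.1,0,0,0.96],[0.3,0.61,-0.33,0.1,0,0,0.96],[0.3,0.57,-0.38,0.1,0,0,0.96],[0.3,0.53,-0.43,0.11,0,-0.01,0.96],[0.3,0.49,-0.48,0.1,0,0,0.96],[0.3,0.44,-0.52,0.1,0.01,0,0.95],[0.3,0.38,-0.57,0.1,0,0,0.96],[0.3,0.34,-0.6,0.1,0,0,0.96]]
[[0.3,0.27,-0.63,0.11,0,0,0.96],[0.3,0,0,0.63,0,0,0],[0.3,0,0,0.64,0,0,0],[0.3,0,0,0.63,0,0,0],[0.3,0,0,0.63,0,0,0],[0.3,0,0,0.64,0,0,0],[0.3,0,0,0.63,0,0,0],[0.3,0,0,0.64,0,0,0]]
end [ 0.47   -0.0199  0.0089] [-3.141e+00 -0.000e+00  1.000e-03]
```

Request:
{"op": "carry_out", "data": {
  "commands": [
    [0.3, 0.64, 0.25, 0.1, 0, 0, 0.96],
    [0.3, 0.66, 0.19, 0.1, 0, 0, 0.96],
    [0.3, 0.67, 0.12, 0.1, 0, 0, 0.96],
    [0.3, 0.68, 0.06, 0.1, 0, 0, 0.96],
    [0.3, 0.69, -0.01, 0.1, 0, 0, 0.96],
    [0.3, 0.68, -0.07, 0.1, 0, 0, 0.96],
    [0.3, 0.67, -0.14, 0.1, 0, 0, 0.96],
    [0.3, 0.65, -0.2, 0.1, 0, 0, 0.96]
  ]
}}

```text
clock: 7.65
position: [0.4226, -0.1657, 0.1419]
ee_rot: [-2.856, -1.307, -0.001]
force: [-0.4, -0.5, -0.9]
width: 0.436
gripper_force: 15.0
```

Request:
{"op": "carry_out", "data": {
  "commands": [
    [0.3, 0.63, -0.26, 0.1, 0, 0, 0.96],
    [0.3, 0.61, -0.33, 0.1, 0, 0, 0.96],
    [0.3, 0.57, -0.38, 0.1, 0, 0, 0.96],
    [0.3, 0.53, -0.43, 0.1, 0, 0, 0.96],
    [0.3, 0.49, -0.48, 0.1, 0, 0, 0.96],
    [0.3, 0.44, -0.52, 0.1, 0, 0, 0.96],
    [0.3, 0.38, -0.57, 0.1, 0, 0, 0.96],
    [0.3, 0.34, -0.6, 0.1, 0, 0, 0.96]
  ]
}}

```text
clock: 8.45
position: [0.465, -0.0351, 0.122]
ee_rot: [-3.137, -0.142, -0.0]
force: [-0.2, 0.7, -0.8]
width: 0.442
gripper_force: 15.0
```

Request:
{"op": "carry_out", "data": {
  "commands": [
    [0.3, 0.27, -0.63, 0.1, 0, 0, 0.96],
    [0.3, 0, 0, 0, 0, 0, 0],
    [0.3, 0, 0, 0, 0, 0, 0]
  ]
}}

```text
clock: 8.75
position: [0.47, -0.0199, 0.1193]
ee_rot: [3.141, 0.002, -0.0]
force: [-0.6, -0.3, -1.2]
width: 0.443
gripper_force: 15.0
```

```bash
python3 - <<'E'
from h import *
o=arm.observe();print(o["clock"],np.round(o["joints"],2),o["position"],o["ee_rot"],o["width"])
plan([((.47,-.02,.04),frame(-np.pi,0),4),((.47,-.02,.009),frame(-np.pi,0),4)],g=.3)
P,px=wrist("w3")
# jar height vs TCP: jar underside / top relative
q=P.reshape(-1,3)-o["position"]; m=(abs(q[:,1])<.02)&(q[:,0]>.012)&(q[:,0]<.06)&(q[:,2]>-.03)&(q[:,2]<.08)
for a in np.arange(.01,.05,.01):
    s=q[m&(abs(q[:,0]-a)<.004)]; print(a.round(2),len(s),s[:,2].max().round(4) if len(s) else None)
print("cap end x",q[m][:,0].max())
E
```

```text
8.75 [-0.9   0.56  1.19  2.13 -0.67  0.91 -0.88] [ 0.46999795 -0.01987798  0.11927578] [ 3.14119226e+00  2.38647596e-03 -4.25728424e-04] 0.44344325566986054
[[0.3,0,0,0.79,0,0,0],[0.3,0,0,0.8,0,0,0.01],[0.3,0,0,0.79,0,0,0],[0.3,0,0,0.79,0,0,0.01],[0.3,0,0,0.31,0,0,0],[0.3,0,0,0.31,0,0,0],[0.3,0,0,0.31,0,0,0],[0.3,0,0,0.31,0,0,0]]
end [ 0.47   -0.0199  0.009 ] [ 3.141e+00 -1.000e-03 -0.000e+00]
0.01 515 0.0324
0.02 1785 0.0352
0.03 2617 0.08
0.04 2034 0.0334
cap end x 0.038595233560797415
```

Request:
{"op": "carry_out", "data": {
  "commands": [
    [0.3, 0, 0, 0.8, 0, 0, 0],
    [0.3, 0, 0, 0.8, 0, 0, 0],
    [0.3, 0, 0, 0.8, 0, 0, 0],
    [0.3, 0, 0, 0.8, 0, 0, 0],
    [0.3, 0, 0, 0.3, 0, 0, 0],
    [0.3, 0, 0, 0.3, 0, 0, 0],
    [0.3, 0, 0, 0.3, 0, 0, 0],
    [0.3, 0, 0, 0.3, 0, 0, 0]
  ]
}}

```text
clock: 9.6
position: [0.4708, -0.0198, 0.009]
ee_rot: [-3.141, 0.002, -0.002]
force: [-0.2, -0.4, -1.6]
width: 0.442
gripper_force: 15.0
```

Request:
{"op": "carry_out", "data": {
  "commands": [
    [0.3, 0, 0, 0, 0, 0, 0],
    [0.5, 0, 0, 0, 0, 0, 0],
    [0.5, 0, 0, 0, 0, 0, 0],
    [0.5, 0, 0, 0, 0, 0, 0]
  ]
}}

```text
clock: 10.0
position: [0.4706, -0.0197, 0.0093]
ee_rot: [-3.142, 0.002, -0.001]
force: [-0.3, 0.2, -0.3]
width: 0.501
gripper_force: 0.0
```

```bash
python3 - <<'E'
from h import *
o=arm.observe();print(o["clock"],np.round(o["joints"],2),o["position"],o["force"],o["width"])
p=np.array(o["position"]); R0=Ro.from_rotvec(o["ee_rot"]); g=p-R0.apply([0,0,.019])
ws=[]
for a in np.radians([7,14,21,28,35]):
    R=frame(-np.pi,a); ws.append((g+R.apply([0,0,.019])+[0,0,.001],R,2))
plan(ws,g=.5)
E
```

```text
10.0 [-0.71  0.7   0.93  2.21 -0.93  0.7  -0.69] [ 0.47056207 -0.01965922  0.00928126] [-0.30320021  0.17566126 -0.25598536] 0.5007830619271343
[[0.5,-0.05,0,-0.02,0,-0.61,-0.01],[0.5,-0.04,0,-0.02,0,-0.62,0],[0.5,-0.05,0,0,0,-0.61,0],[0.5,-0.05,0,-0.01,0,-0.61,0],[0.5,-0.05,0,0,0,-0.61,0],[0.5,-0.04,0,0,0,-0.61,0],[0.5,-0.05,0,0,0,-0.61,0],[0.5,-0.04,0,0,0,-0.61,0]]
[[0.5,-0.05,0,0,0,-0.61,0],[0.5,-0.05,0,0,0,-0.61,0]]
end [ 0.4595 -0.0197  0.0137] [-2.996  0.     0.944]
```

Request:
{"op": "carry_out", "data": {
  "commands": [
    [0.5, -0.05, 0, -0.02, 0, -0.61, 0],
    [0.5, -0.05, 0, -0.02, 0, -0.61, 0],
    [0.5, -0.05, 0, 0, 0, -0.61, 0],
    [0.5, -0.05, 0, 0, 0, -0.61, 0],
    [0.5, -0.05, 0, 0, 0, -0.61, 0],
    [0.5, 0, 0, 0, 0, 0, 0]
  ]
}}

```text
clock: 10.6
position: [0.4654, -0.0198, 0.0103]
ee_rot: [3.104, 0.0, -0.478]
force: [0.0, 0.0, -0.3]
width: 0.5
gripper_force: 0.0
```

```bash
python3 - <<'E'
from h import *
o=arm.observe();print(o["clock"],np.round(o["joints"],2),o["position"],o["force"],o["width"])
E
```

```text
10.6 [-0.67  0.87  0.96  1.95 -0.71  1.09 -0.88] [ 0.46536714 -0.01975082  0.01033516] [ 0.01690064  0.00347117 -0.26712903] 0.5000435283191267
```

Request:
{"op": "carry_out", "data": {
  "commands": [
    [0.5, -0.05, 0, 0, 0, -0.61, 0],
    [0.5, -0.05, 0, 0, 0, -0.61, 0],
    [0.5, -0.05, 0, 0, 0, -0.61, 0],
    [0.5, -0.05, 0, 0, 0, -0.61, 0],
    [0.5, -0.05, 0, 0, 0, -0.61, 0],
    [0.5, -0.05, 0, 0, 0, -0.61, 0],
    [0.5, -0.05, 0, 0, 0, -0.61, 0],
    [0.5, 0, 0, 0, 0, 0, 0]
  ]
}}

```text
clock: 11.4
position: [0.4565, -0.0196, 0.0137]
ee_rot: [-2.933, 0.001, 1.125]
force: [-0.1, -0.6, -0.6]
width: 0.503
gripper_force: 0.0
```

```bash
python3 - <<'E'
from h import *
o=arm.observe();print(o["clock"],np.round(o["joints"],2),o["position"],o["ee_rot"],o["force"],o["width"])
R=Ro.from_rotvec(o["ee_rot"]).as_matrix();print(R.round(3))
P,px=wrist("w4")
E
```

```text
11.4 [-0.54  1.1   0.89  1.62 -0.56  1.54 -1.  ] [ 0.4565326  -0.01960029  0.01374765] [-2.93271233e+00  5.49653905e-04  1.12453113e+00] [-0.06905505 -0.62253875 -0.58229485] 0.5031728573722072
[[ 0.744 -0.001 -0.669]
 [-0.    -1.     0.001]
 [-0.669 -0.001 -0.744]]
```

View pics/w4.png

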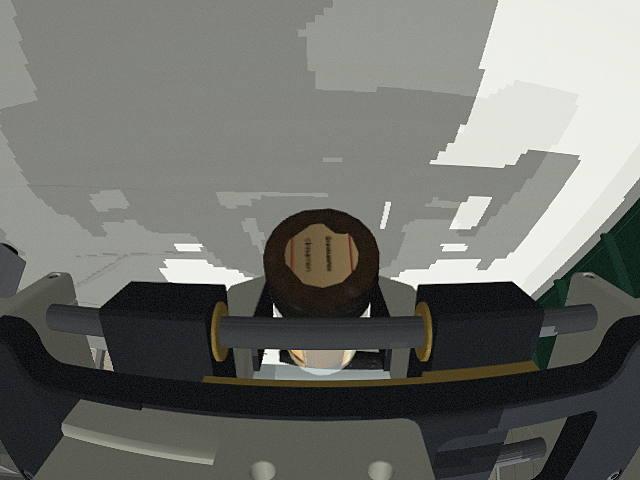

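The jar is still between the fingers, cap top at (322,250), and the tool is now tilted 42°. Next I grip it, lift it and stand it upright.

Request:
{"op": "carry_out", "data": {
  "commands": [
    [0.3, 0, 0, 0, 0, 0, 0],
    [0.3, 0, 0, 0, 0, 0, 0],
    [0.3, 0, 0, 0, 0, 0, 0],
    [0.3, 0, 0, 0, 0, 0, 0]
  ],
  "squeeze": 18
}}

```text
clock: 11.85
position: [0.4565, -0.0195, 0.015]
ee_rot: [-2.933, 0.002, 1.123]
force: [0.9, -0.4, -0.4]
width: 0.44
gripper_force: 18.0
```

```bash
python3 - <<'E'
from h import *
o=arm.observe();print(o["width"],o["gripper_force"])
R=Ro.from_rotvec(o["ee_rot"]).as_matrix(); a=np.arctan2(-R[0,2],-R[2,2]); print(a)
p=np.array(o["position"])
plan([(p+[0,0,.08],frame(-np.pi,a),4),((.47,-.02,.15),frame(-np.pi,a-np.pi/2),20)],g=.3)
E
```

```text
0.43967921547486105 17.99609273672104
0.731042835922071
[[0.3,-0.53,0,-0.6,0,0,0],[0.3,-0.54,0,-0.59,-0.01,0,0],[0.3,-0.53,0,-0.6,0,0,-0.01],[0.3,-0.54,0,-0.59,0,0,0],[0.3,-0.05,0,-0.1,0,0.79,0],[0.3,-0.05,0,-0.1,0,0.78,0],[0.3,-0.03,0,-0.11,0,0.79,0],[0.3,-0.03,0,-0.11,0,0.78,0]]
[[0.3,-0.02,0,-0.11,0,0.79,0],[0.3,-0.01,0.01,-0.12,0,0.78,0],[0.3,0,0,-0.11,0,0.79,0],[0.3,0,0,-0.11,0,0.78,0],[0.3,0.02,0,-0.11,0,0.79,0],[0.3,0.02,0,-0.12,0,0.78,0],[0.3,0.04,0,-0.1,0,0.79,0],[0.3,0.04,0,-0.11,0,0.78,0]]
[[0.3,0.05,0,-0.1,0,0.79,0],[0.3,0.06,0,-0.1,0,0.79,0],[0.3,0.06,0,-0.09,0,0.78,0],[0.3,0.07,0.01,-0.09,0,0.79,0],[0.3,0.08,0,-0.08,0,0.78,0],[0.3,0.09,0,-0.08,0,0.79,0],[0.3,0.09,0,-0.06,0,0.78,0],[0.3,0.09,0,-0.06,0,0.79,0]]
end [ 0.47   -0.02    0.1499] [-2.868  0.    -1.281]
```

Request:
{"op": "carry_out", "data": {
  "commands": [
    [0.3, -0.53, 0, -0.6, 0, 0, 0],
    [0.3, -0.53, 0, -0.6, 0, 0, 0],
    [0.3, -0.53, 0, -0.6, 0, 0, 0],
    [0.3, -0.53, 0, -0.6, 0, 0, 0],
    [0.3, -0.05, 0, -0.1, 0, 0.79, 0],
    [0.3, -0.05, 0, -0.1, 0, 0.78, 0],
    [0.3, -0.03, 0, -0.11, 0, 0.79, 0],
    [0.3, -0.03, 0, -0.11, 0, 0.78, 0]
  ]
}}

```text
clock: 12.65
position: [0.4603, -0.0199, 0.1073]
ee_rot: [-3.074, 0.002, 0.645]
force: [-0.6, 0.7, -1.3]
width: 0.439
gripper_force: 18.0
```

Request:
{"op": "carry_out", "data": {
  "commands": [
    [0.3, -0.02, 0, -0.11, 0, 0.79, 0],
    [0.3, -0.01, 0, -0.12, 0, 0.78, 0],
    [0.3, 0, 0, -0.11, 0, 0.79, 0],
    [0.3, 0, 0, -0.11, 0, 0.78, 0],
    [0.3, 0.02, 0, -0.11, 0, 0.79, 0],
    [0.3, 0.02, 0, -0.12, 0, 0.78, 0],
    [0.3, 0.04, 0, -0.1, 0, 0.79, 0],
    [0.3, 0.04, 0, -0.11, 0, 0.78, 0]
  ]
}}

```text
clock: 13.45
position: [0.4652, -0.0197, 0.1287]
ee_rot: [-3.122, 0.003, -0.334]
force: [0.9, 1.0, -0.6]
width: 0.439
gripper_force: 18.0
```

```bash
python3 - <<'E'
from h import *
o=arm.observe();print(o["clock"],np.round(o["joints"],2),o["position"],o["ee_rot"],o["width"])
E
```

```text
13.45 [-1.02  0.37  1.22  2.3  -0.71  0.6  -0.86] [ 0.46519164 -0.01970317  0.12873677] [-3.12171659e+00  2.82894594e-03 -3.34116084e-01] 0.4388051962353406
```

```bash
python3 - <<'E'
from h import *
plan([((.60,-.0,.15),frame(-np.pi,.731-np.pi/2),8)],g=.3)
E
```

```text
[[0.3,0.68,-0.1,0.04,0,0.78,0],[0.3,0.68,-0.1,0.09,0,0.79,-0.01],[0.3,0.66,-0.1,0.15,0,0.78,0],[0.3,0.66,-0.1,0.19,-0.01,0.78,0],[0.3,0.63,-0.1,0.25,0,0.79,-0.01],[0.3,0.62,-0.1,0.3,0,0.78,0],[0.3,0.59,-0.09,0.34,0,0.78,0],[0.3,0.56,-0.1,0.39,0,0.79,-0.01]]
end [ 6.001e-01 -1.000e-04  1.499e-01] [2.868e+00 1.000e-03 1.281e+00]
```

Request:
{"op": "carry_out", "data": {
  "commands": [
    [0.3, 0.68, -0.1, 0.04, 0, 0.78, 0],
    [0.3, 0.68, -0.1, 0.09, 0, 0.79, 0],
    [0.3, 0.66, -0.1, 0.15, 0, 0.78, 0],
    [0.3, 0.66, -0.1, 0.19, 0, 0.78, 0],
    [0.3, 0.63, -0.1, 0.25, 0, 0.79, 0],
    [0.3, 0.62, -0.1, 0.3, 0, 0.78, 0],
    [0.3, 0.59, -0.1, 0.34, 0, 0.78, 0],
    [0.3, 0.56, -0.1, 0.39, 0, 0.79, 0]
  ]
}}

```text
clock: 14.25
position: [0.609, 0.0014, 0.2239]
ee_rot: [-2.948, 0.003, -1.069]
force: [1.3, 0.6, -1.7]
width: 0.441
gripper_force: 18.0
```

Request:
{"op": "carry_out", "data": {
  "commands": [
    [0.3, 0, 0, 0, 0, 0, 0],
    [0.3, 0, 0, 0, 0, 0, 0]
  ]
}}

```text
clock: 14.45
position: [0.6079, 0.0024, 0.2222]
ee_rot: [-2.951, -0.0, -1.065]
force: [-0.4, 0.1, -1.8]
width: 0.441
gripper_force: 18.0
```

```bash
python3 - <<'E'
from h import *
o=arm.observe();print(o["clock"],np.round(o["joints"],2),o["position"],o["ee_rot"],o["width"])
R=Ro.from_rotvec(o["ee_rot"]).as_matrix(); print(np.arctan2(-R[0,2],-R[2,2]), "want",.731-np.pi/2)
plan([((.60,0,.075),frame(-np.pi,.731-np.pi/2),5),((.60,0,.055),frame(-np.pi,.731-np.pi/2),3)],g=.3)
im=arm.get_image("side"); save("s2.png",im["pixels"]); np.savez("s2.npz",P=cloud(im),px=im["pixels"])
px=im["pixels"]; cv2.imwrite("pics/s2c.png",cv2.cvtColor(cv2.resize(px[120:400,260:580],(640,560)),cv2.COLOR_RGB2BGR))
E
```

```text
14.45 [-0.98  0.18  0.98  2.31 -1.32  0.12 -0.36] [0.60788232 0.00236192 0.22216422] [-2.95065952e+00 -4.48490711e-04 -1.06485423e+00] 0.44094795754127986
-0.692683876656149 want -0.8397963267948966
[[0.3,-0.67,0.02,0.72,-0.01,0.25,0],[0.3,-0.68,0.02,0.71,0,0.24,-0.01],[0.3,-0.7,0.02,0.68,-0.01,0.25,0],[0.3,-0.72,0.02,0.67,-0.01,0.24,0],[0.3,-0.74,0.01,0.66,-0.01,0.25,0],[0.3,-0.75,0.02,0.63,0,0.24,-0.01],[0.3,-0.2,0,0.18,0,0,0],[0.3,-0.19,0,0.18,0,0,0]]
[[0.3,-0.2,0,0.17,0,0,0]]
end [ 0.5999 -0.      0.0551] [-2.869e+00 -1.000e-03 -1.280e+00]
```

View pics/s2c.png

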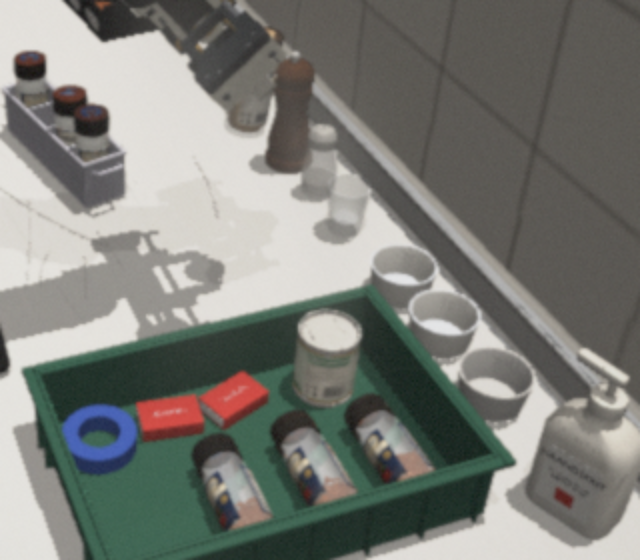

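The joints hit their limits (q5, q6) before the tool could point far enough outward. Pointing inward was easy, so I'll go back to vertical, yaw 180°, and stand the jar up with the tool pointing inward.

```bash
python3 - <<'E'
from h import *
plan([((.50,-.03,.21),frame(-np.pi,0),8)],g=.3)
E
```

```text
[[0.3,-0.45,0.16,-0.3,-0.01,-0.86,0],[0.3,-0.47,0.16,-0.26,0,-0.87,0],[0.3,-0.5,0.16,-0.21,-0.01,-0.86,0],[0.3,-0.51,0.16,-0.18,0,-0.87,0],[0.3,-0.52,0.16,-0.13,-0.01,-0.86,0],[0.3,-0.54,0.16,-0.08,0,-0.87,0],[0.3,-0.54,0.16,-0.03,-0.01,-0.86,0],[0.3,-0.54,0.16,0.01,0,-0.87,0]]
end [ 0.4999 -0.0299  0.2099] [-3.141e+00  0.000e+00  1.000e-03]
```

Request:
{"op": "carry_out", "data": {
  "commands": [
    [0.3, -0.45, 0.16, -0.3, 0, -0.86, 0],
    [0.3, -0.47, 0.16, -0.26, 0, -0.87, 0],
    [0.3, -0.5, 0.16, -0.21, 0, -0.86, 0],
    [0.3, -0.51, 0.16, -0.18, 0, -0.87, 0],
    [0.3, -0.52, 0.16, -0.13, 0, -0.86, 0],
    [0.3, -0.54, 0.16, -0.08, 0, -0.87, 0],
    [0.3, -0.54, 0.16, -0.03, 0, -0.86, 0],
    [0.3, -0.54, 0.16, 0, 0, -0.87, 0]
  ]
}}

```text
clock: 15.3
position: [0.51, -0.0252, 0.2064]
ee_rot: [-3.129, -0.012, -0.07]
force: [-0.5, -1.0, -0.9]
width: 0.441
gripper_force: 18.0
```

Request:
{"op": "carry_out", "data": {
  "commands": [
    [0.3, 0, 0, 0, 0, 0, -1],
    [0.3, 0, 0, 0, 0, 0, -1],
    [0.3, 0, 0, 0, 0, 0, -1],
    [0.3, 0, 0, 0, 0, 0, -1],
    [0.3, 0, 0, 0, 0, 0, -1],
    [0.3, 0, 0, 0, 0, 0, -1],
    [0.3, 0, 0, 0, 0, 0, -1],
    [0.3, 0, 0, 0, 0, 0, -1]
  ]
}}

```text
clock: 16.1
position: [0.5104, -0.0253, 0.2064]
ee_rot: [2.878, 1.237, 0.077]
force: [0.1, -0.5, -1.2]
width: 0.438
gripper_force: 18.0
```

```bash
python3 - <<'E'
from h import *
o=arm.observe();print(o["clock"],np.round(o["joints"],2),o["position"],o["ee_rot"],o["width"])
E
```

```text
16.1 [-0.8   0.33  0.98  1.97 -0.36  0.97 -0.41] [ 0.51044713 -0.02525415  0.20636032] [2.87758303 1.23671578 0.07693251] 0.4378522797070902
```

Request:
{"op": "carry_out", "data": {
  "commands": [
    [0.3, 0, 0, 0, 0, 0, -1],
    [0.3, 0, 0, 0, 0, 0, -1],
    [0.3, 0, 0, 0, 0, 0, -1],
    [0.3, 0, 0, 0, 0, 0, -1],
    [0.3, 0, 0, 0, 0, 0, -1],
    [0.3, 0, 0, 0, 0, 0, -1],
    [0.3, 0, 0, 0, 0, 0, -1],
    [0.3, 0, 0, 0, 0, 0, -1]
  ]
}}

```text
clock: 16.9
position: [0.5104, -0.0253, 0.2064]
ee_rot: [2.156, 2.247, 0.065]
force: [-0.4, -0.1, -1.6]
width: 0.435
gripper_force: 18.0
```

Request:
{"op": "carry_out", "data": {
  "commands": [
    [0.3, 0, 0, 0, 0, 0, -1],
    [0.3, 0, 0, 0, 0, 0, -1],
    [0.3, 0, 0, 0, 0, 0, -1],
    [0.3, 0, 0, 0, 0, 0, -1],
    [0.3, 0, 0, 0, 0, 0, -1],
    [0.3, 0, 0, 0, 0, 0, -1],
    [0.3, 0, 0, 0, 0, 0, -1],
    [0.3, 0, 0, 0, 0, 0, -1]
  ]
}}

```text
clock: 17.7
position: [0.5104, -0.0253, 0.2064]
ee_rot: [1.106, 2.896, 0.043]
force: [0.5, -0.4, -1.1]
width: 0.438
gripper_force: 18.0
```

```bash
python3 - <<'E'
from h import *
o=arm.observe();print(o["clock"],np.round(o["joints"],2),o["position"],o["ee_rot"],o["width"])
plan([((.47,-.03,.20),frame(0,.731-np.pi/2),12)],g=.3)
E
```

```text
17.7 [-0.52  0.26  0.59  1.95 -0.19  0.94  1.  ] [ 0.51036796 -0.02532089  0.20635801] [1.10605544 2.89605262 0.04308195] 0.43841403202834356
[[0.3,0.09,-0.1,0.01,0.28,0.7,-0.56],[0.3,0.09,-0.1,0.03,0.28,0.71,-0.57],[0.3,0.1,-0.09,0.03,0.27,0.7,-0.56],[0.3,0.1,-0.08,0.04,0.28,0.7,-0.56],[0.3,0.1,-0.08,0.06,0.28,0.7,-0.56],[0.3,0.11,-0.07,0.06,0.28,0.71,-0.57],[0.3,0.1,-0.06,0.07,0.28,0.7,-0.56],[0.3,0.09,-0.05,0.08,0.27,0.7,-0.56]]
[[0.3,0.1,-0.05,0.08,0.28,0.7,-0.57],[0.3,0.09,-0.04,0.1,0.28,0.71,-0.56],[0.3,0.09,-0.03,0.1,0.28,0.7,-0.56],[0.3,0.08,-0.02,0.11,0.28,0.7,-0.56]]
end [ 0.4699 -0.03    0.1999] [-0.000e+00 -2.302e+00  1.000e-03]
```

Request:
{"op": "carry_out", "data": {
  "commands": [
    [0.3, 0.09, -0.1, 0.01, 0.28, 0.7, -0.56],
    [0.3, 0.09, -0.1, 0.03, 0.28, 0.7, -0.56],
    [0.3, 0.1, -0.09, 0.03, 0.28, 0.7, -0.56],
    [0.3, 0.1, -0.08, 0.04, 0.28, 0.7, -0.56],
    [0.3, 0.1, -0.08, 0.06, 0.28, 0.7, -0.56],
    [0.3, 0.11, -0.07, 0.06, 0.28, 0.7, -0.57],
    [0.3, 0.1, -0.06, 0.07, 0.28, 0.7, -0.56],
    [0.3, 0.09, -0.05, 0.08, 0.28, 0.7, -0.56]
  ]
}}

```text
clock: 18.5
position: [0.484, -0.0286, 0.2023]
ee_rot: [-0.34, -2.565, -0.013]
force: [-0.1, 0.3, -1.0]
width: 0.445
gripper_force: 18.0
```

Request:
{"op": "carry_out", "data": {
  "commands": [
    [0.3, 0.1, -0.05, 0.08, 0.28, 0.7, -0.57],
    [0.3, 0.09, -0.04, 0.1, 0.28, 0.7, -0.56],
    [0.3, 0.09, -0.03, 0.1, 0.28, 0.7, -0.56],
    [0.3, 0.08, -0.02, 0.11, 0.28, 0.7, -0.56],
    [0.3, 0, 0, 0, 0, 0, 0]
  ]
}}

```text
clock: 19.0
position: [0.4704, -0.0289, 0.1985]
ee_rot: [-0.003, -2.3, 0.001]
force: [-0.6, 0.4, -1.2]
width: 0.435
gripper_force: 18.0
```

```bash
python3 - <<'E'
from h import *
o=arm.observe();print(o["clock"],np.round(o["joints"],2),o["position"],o["ee_rot"],o["width"])
R=frame(0,.731-np.pi/2)
plan([((.47,-.03,.08),R,6),((.47,-.03,.057),R,3)],g=.3)
P,px=wrist("w5")
E
```

```text
19.0 [-0.23  0.78  0.36  1.4  -0.15  1.84  1.73] [ 0.47042394 -0.02888475  0.19849008] [-3.39620714e-03 -2.30004333e+00  5.79148649e-04] 0.43498552478126856
[[0.3,-0.59,-0.01,0.53,0,0,0],[0.3,-0.58,0,0.53,0,-0.01,-0.01],[0.3,-0.59,-0.01,0.53,0,0,0],[0.3,-0.59,-0.01,0.52,0,0,-0.01],[0.3,-0.58,0,0.53,0.01,0,0],[0.3,-0.59,-0.01,0.53,0,-0.01,-0.01],[0.3,-0.23,0,0.21,0,0,0],[0.3,-0.23,0,0.2,0,0,0]]
[[0.3,-0.23,0,0.21,0,0,0]]
end [ 0.47   -0.03    0.0569] [ 1.000e-03 -2.302e+00  0.000e+00]
```

View pics/w5.png

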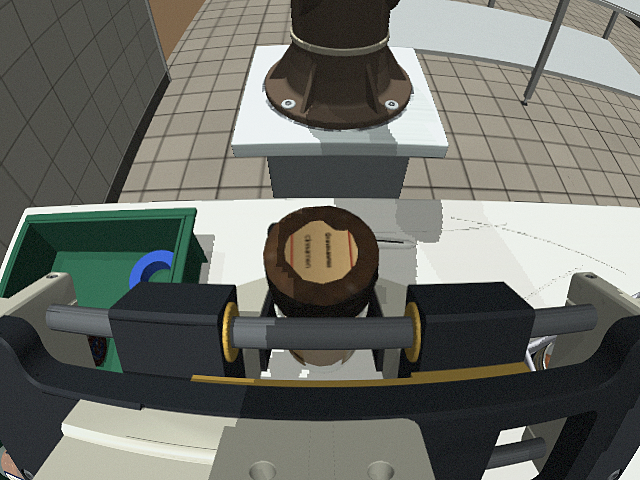

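The cap top is at (321,250), unchanged, so there is no slip and the jar is upright. Lowering it to the table.

Request:
{"op": "carry_out", "data": {
  "commands": [
    [0.3, -0.59, 0, 0.53, 0, 0, 0],
    [0.3, -0.59, 0, 0.53, 0, 0, 0],
    [0.3, -0.59, 0, 0.53, 0, 0, 0],
    [0.3, -0.59, 0, 0.53, 0, 0, 0],
    [0.3, -0.59, 0, 0.53, 0, 0, 0],
    [0.3, -0.59, 0, 0.53, 0, 0, 0],
    [0.3, -0.2, 0, 0.18, 0, 0, 0],
    [0.3, -0.2, 0, 0.18, 0, 0, 0]
  ]
}}

```text
clock: 19.85
position: [0.472, -0.03, 0.0682]
ee_rot: [-0.007, -2.307, 0.002]
force: [0.4, 0.1, -1.3]
width: 0.444
gripper_force: 18.0
```

Request:
{"op": "carry_out", "data": {
  "commands": [
    [0.3, -0.15, 0, 0.13, 0, 0, 0],
    [0.3, 0, 0, 0, 0, 0, 0]
  ]
}}

```text
clock: 20.05
position: [0.4721, -0.0298, 0.0633]
ee_rot: [-0.006, -2.307, 0.002]
force: [0.4, 0.5, -1.7]
width: 0.438
gripper_force: 18.0
```

```bash
python3 - <<'E'
from h import *
o=arm.observe();print(o["clock"],np.round(o["joints"],2),o["position"],o["ee_rot"],o["force"])
im=arm.get_image("side"); P=cloud(im); np.savez("s3.npz",P=P,px=im["pixels"])
q=P.reshape(-1,3); m=(abs(q[:,1]+.03)<.04)&(abs(q[:,0]-.462)<.035)&(q[:,2]>.002)&(q[:,2]<.13); q=q[m]
for a in np.arange(.004,.05,.008):
    s=q[abs(q[:,2]-a)<.004]; print(a.round(3),len(s),s.min(0).round(3) if len(s) else "",s.max(0).round(3) if len(s) else "")
E
```

```text
20.05 [-0.22  0.94  0.34  1.46 -0.19  1.63  1.74] [ 0.47214775 -0.02977261  0.06326759] [-6.07487612e-03 -2.30688392e+00  2.15748487e-03] [ 0.38691908  0.50243566 -1.69944775]
0.004 159 [ 0.427 -0.07   0.002] [0.497 0.01  0.005]
0.012 14 [ 0.459 -0.048  0.013] [ 0.484 -0.037  0.016]
0.02 59 [ 0.455 -0.051  0.016] [ 0.494 -0.025  0.024]
0.028 64 [ 0.455 -0.053  0.024] [ 0.494 -0.024  0.032]
0.036 57 [ 0.456 -0.052  0.032] [ 0.494 -0.026  0.04 ]
0.044 60 [ 0.456 -0.052  0.04 ] [ 0.493 -0.025  0.048]
```

Request:
{"op": "carry_out", "data": {
  "commands": [
    [0.3, -0.08, 0, 0.07, 0, 0, 0],
    [0.3, -0.08, 0, 0.07, 0, 0, 0],
    [0.3, -0.08, 0, 0.07, 0, 0, 0],
    [0.3, 0, 0, 0, 0, 0, 0]
  ]
}}

```text
clock: 20.5
position: [0.4721, -0.0297, 0.0551]
ee_rot: [-0.006, -2.306, 0.002]
force: [-0.2, -0.3, -1.6]
width: 0.443
gripper_force: 18.0
```

Request:
{"op": "carry_out", "data": {
  "commands": [
    [0.3, -0.04, 0, 0.04, 0, 0, 0],
    [0.3, -0.04, 0, 0.03, 0, 0, 0],
    [0.3, 0, 0, 0, 0, 0, 0]
  ]
}}

```text
clock: 20.8
position: [0.4723, -0.0298, 0.0528]
ee_rot: [-0.006, -2.307, 0.002]
force: [0.6, 0.3, -0.4]
width: 0.439
gripper_force: 18.0
```

Force shows contact. Releasing, then rotating the fingers to vertical around the standing jar.

Request:
{"op": "carry_out", "data": {
  "commands": [
    [0.46, 0, 0, 0, 0, 0, 0],
    [0.5, 0, 0, 0, 0, 0, 0],
    [0.58, 0, 0, 0, 0, 0, 0],
    [0.58, 0, 0, 0, 0, 0, 0]
  ]
}}

```text
clock: 21.2
position: [0.4723, -0.0298, 0.0528]
ee_rot: [-0.006, -2.307, 0.002]
force: [-0.6, -0.5, 0.3]
width: 0.572
gripper_force: 0.0
```

```bash
python3 - <<'E'
from h import *
o=arm.observe(); print(o["width"],o["position"])
p=np.array(o["position"]); R0=Ro.from_rotvec(o["ee_rot"]); g0=p-R0.apply([0,0,.019])
g1=np.array([g0[0]-.008,g0[1],.091]); print(g0,g1)
ws=[];n=6
for k in range(1,n+1):
    f=k/n; R=frame(0,-.837*(1-f)); ws.append((g0+(g1-g0)*f+R.apply([0,0,.019]),R,2))
plan(ws,g=.58)
im=arm.get_image("side"); P=cloud(im)
q=P.reshape(-1,3); m=(abs(q[:,1]+.03)<.04)&(abs(q[:,0]-.472)<.035)&(q[:,2]>.002)&(q[:,2]<.13); q=q[m]
for a in np.arange(.012,.05,.008):
    s=q[abs(q[:,2]-a)<.004]; print(a.round(3),len(s),s.min(0).round(3) if len(s) else "",s.max(0).round(3) if len(s) else "")
E
```

```text
0.5722235997672435 [ 0.47229943 -0.02983164  0.05275313]
[ 0.48638163 -0.0298381   0.0655082 ] [ 0.47838163 -0.0298381   0.091     ]
[[0.58,0.03,0,-0.04,0,-0.69,-0.02],[0.58,0.02,0,-0.04,0,-0.68,-0.03],[0.58,0.02,0,-0.05,0,-0.7,0],[0.58,0.02,0,-0.06,0,-0.7,0],[0.58,0.02,0,-0.06,0,-0.7,0],[0.58,0.01,0,-0.06,0,-0.69,0],[0.58,0.01,0,-0.07,0,-0.7,0],[0.58,0,0,-0.07,0,-0.7,0]]
[[0.58,-0.01,0,-0.08,0,-0.7,0],[0.58,-0.01,0,-0.08,0,-0.69,0],[0.58,-0.01,0,-0.08,0,-0.7,0],[0.58,-0.02,0,-0.09,0,-0.7,0]]
end [ 0.4783 -0.0298  0.0721] [-0.     3.141 -0.   ]
0.012 53 [ 0.456 -0.051  0.008] [ 0.494 -0.023  0.016]
0.02 60 [ 0.456 -0.051  0.016] [ 0.494 -0.025  0.024]
0.028 55 [ 0.456 -0.052  0.024] [ 0.493 -0.024  0.031]
0.036 51 [ 0.455 -0.051  0.032] [ 0.483 -0.026  0.04 ]
0.044 40 [ 0.456 -0.059  0.04 ] [ 0.478 -0.026  0.048]
```

Request:
{"op": "carry_out", "data": {
  "commands": [
    [0.58, 0.03, 0, -0.04, 0, -0.69, 0],
    [0.58, 0.02, 0, -0.04, 0, -0.69, 0],
    [0.58, 0.02, 0, -0.05, 0, -0.7, 0],
    [0.58, 0.02, 0, -0.06, 0, -0.7, 0],
    [0.58, 0.02, 0, -0.06, 0, -0.7, 0],
    [0.58, 0.01, 0, -0.06, 0, -0.7, 0],
    [0.58, 0.01, 0, -0.07, 0, -0.7, 0],
    [0.58, 0, 0, -0.07, 0, -0.7, 0]
  ]
}}

```text
clock: 22.05
position: [0.4759, -0.0298, 0.0645]
ee_rot: [-0.006, -2.868, 0.004]
force: [0.8, 0.2, 0.1]
width: 0.58
gripper_force: 0.0
```

Request:
{"op": "carry_out", "data": {
  "commands": [
    [0.58, -0.01, 0, -0.08, 0, -0.7, 0],
    [0.58, -0.01, 0, -0.08, 0, -0.7, 0],
    [0.58, -0.01, 0, -0.08, 0, -0.7, 0],
    [0.58, -0.02, 0, -0.09, 0, -0.7, 0],
    [0.58, 0, 0, 0, 0, 0, 0]
  ]
}}

```text
clock: 22.55
position: [0.4765, -0.0298, 0.0726]
ee_rot: [0.006, 3.138, -0.004]
force: [0.1, 0.1, -0.0]
width: 0.58
gripper_force: 0.0
```

```bash
python3 - <<'E'
from h import *
o=arm.observe(); print(o["clock"],o["width"],o["position"],o["ee_rot"],o["force"],np.round(o["joints"],2))
plan([((.4775,-.0298,.0715),frame(0,0),2)],g=.58)
P,px=wrist("w6"); q=P.reshape(-1,3)
m=(np.hypot(q[:,0]-.478,q[:,1]+.03)<.03)&(q[:,2]>.098)&(q[:,2]<.112); print(m.sum(),cv2.minEnclosingCircle(q[m][:,:2].astype(np.float32)),np.median(q[m][:,2]))
r=P.reshape(-1,3); m=(r[:,2]>.104)&(r[:,2]<.118)&(r[:,1]>.14)&(r[:,1]<.4)&(r[:,0]>.42)&(r[:,0]<.52);print(m.sum())
E
```

```text
22.55 0.5796230520468674 [ 0.47649325 -0.0298388   0.07257107] [ 0.0064691   3.13807854 -0.00426941] [ 0.08519949  0.12519398 -0.00119844] [-0.32  0.41  0.35  2.12 -0.23  0.64  1.75]
[[0.58,-0.02,0,0.02,-0.01,0.02,-0.02],[0.58,-0.02,0,0.02,-0.02,0.02,-0.02]]
end [ 0.4775 -0.0298  0.0716] [-0.    -3.141 -0.   ]
4452 ((0.4756728410720825, -0.029876600950956345), 0.02936737798154354) 0.10505815215786327
0
```

View pics/w6.png

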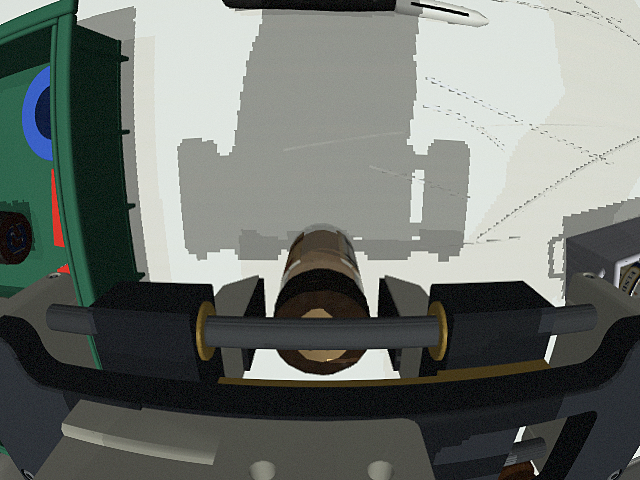

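The jar stands at (322,300), cap between the pads. Gripping and lifting.

Request:
{"op": "carry_out", "data": {
  "commands": [
    [0.58, 0.03, 0, 0, -0.01, 0.02, -0.02],
    [0.3, 0, 0, 0, -0.02, 0.02, -0.02],
    [0.3, 0, 0, 0, 0, 0, 0],
    [0.3, 0, 0, 0, 0, 0, 0],
    [0.3, 0, 0, 0, 0, 0, 0],
    [0.3, 0, 0, 0, 0, 0, 0]
  ],
  "squeeze": 18
}}

```text
clock: 23.2
position: [0.4774, -0.0298, 0.0719]
ee_rot: [0.001, -3.14, 0.001]
force: [-0.0, 0.3, -0.0]
width: 0.44
gripper_force: 18.0
```

Request:
{"op": "carry_out", "data": {
  "commands": [
    [0.3, 0, 0, -0.4, 0, 0, 0],
    [0.3, 0, 0, -0.8, 0, 0, 0],
    [0.3, 0, 0, -1, 0, 0, 0],
    [0.3, 0, 0, -1, 0, 0, 0],
    [0.3, 0, 0, -1, 0, 0, 0],
    [0.3, 0, 0, -0.8, 0, 0, 0]
  ]
}}

```text
clock: 23.8
position: [0.4778, -0.0299, 0.1992]
ee_rot: [-0.0, 3.141, -0.0]
force: [0.8, 0.1, -0.5]
width: 0.44
gripper_force: 18.0
```

```bash
python3 - <<'E'
from h import *
o=arm.observe(); print(o["clock"],o["width"],o["position"],o["ee_rot"],o["force"])
az=np.arctan2(.217,.976)
plan([((.462,.2805,.215),frame(az-np.pi/2,0),15)],g=.3)
E
```

```text
23.8 0.4402606406786758 [ 0.47775167 -0.0299072   0.19921807] [-3.63864967e-05  3.14107463e+00 -4.34091759e-04] [ 0.83607082  0.14885157 -0.54879119]
[[0.3,0.04,0.83,-0.04,0,0,0.9],[0.3,0.12,0.82,-0.04,0,0,0.9],[0.3,0.19,0.81,-0.05,0,0,0.9],[0.3,0.26,0.78,-0.04,0,0,0.91],[0.3,0.33,0.76,-0.04,0,0,0.9],[0.3,0.4,0.73,-0.04,0,0,0.9],[0.3,0.46,0.69,-0.05,0,0,0.9],[0.3,0.52,0.64,-0.04,0,0,0.9]]
[[0.3,0.58,0.59,-0.04,0,0,0.9],[0.3,0.63,0.54,-0.04,0,0,0.9],[0.3,0.68,0.48,-0.05,0,0,0.9],[0.3,0.71,0.42,-0.04,0,0,0.91],[0.3,0.75,0.35,-0.04,0,0,0.9],[0.3,0.78,0.29,-0.04,0,0,0.9],[0.3,0.8,0.21,-0.05,0,0,0.9]]
end [0.462  0.2804 0.2151] [1.965 2.45  0.   ]
```

Request:
{"op": "carry_out", "data": {
  "commands": [
    [0.3, 0.04, 0.83, -0.04, 0, 0, 0.9],
    [0.3, 0.12, 0.82, -0.04, 0, 0, 0.9],
    [0.3, 0.19, 0.81, -0.05, 0, 0, 0.9],
    [0.3, 0.26, 0.78, -0.04, 0, 0, 0.91],
    [0.3, 0.33, 0.76, -0.04, 0, 0, 0.9],
    [0.3, 0.4, 0.73, -0.04, 0, 0, 0.9],
    [0.3, 0.46, 0.69, -0.05, 0, 0, 0.9],
    [0.3, 0.52, 0.64, -0.04, 0, 0, 0.9]
  ]
}}

```text
clock: 24.6
position: [0.469, 0.1365, 0.2063]
ee_rot: [-1.113, -2.937, 0.001]
force: [0.4, 0.4, -2.0]
width: 0.438
gripper_force: 18.0
```

Request:
{"op": "carry_out", "data": {
  "commands": [
    [0.3, 0.58, 0.59, -0.04, 0, 0, 0.9],
    [0.3, 0.63, 0.54, -0.04, 0, 0, 0.9],
    [0.3, 0.68, 0.48, -0.05, 0, 0, 0.9],
    [0.3, 0.71, 0.42, -0.04, 0, 0, 0.91],
    [0.3, 0.75, 0.35, -0.04, 0, 0, 0.9],
    [0.3, 0.78, 0.29, -0.04, 0, 0, 0.9],
    [0.3, 0.8, 0.21, -0.05, 0, 0, 0.9],
    [0.3, 0, 0, 0, 0, 0, 0]
  ]
}}

```text
clock: 25.4
position: [0.461, 0.284, 0.2134]
ee_rot: [-1.962, -2.452, -0.0]
force: [-0.2, 0.4, -1.2]
width: 0.442
gripper_force: 18.0
```

```bash
python3 - <<'E'
from h import *
o=arm.observe(); print(o["clock"],o["position"],o["ee_rot"],np.round(o["joints"],2))
p=np.array(o["position"])
# jar in hand, rack, from the fixed cameras
ex=np.array([-.217,.976]);ey=np.array([-.976,-.217])
for n in("side","scene"):
    im=arm.get_image(n);P=cloud(im).reshape(-1,3);col=im["pixels"].reshape(-1,3)
    d=P[:,:2]-[.462,.2805]; a,b=d@ex,d@ey
    for lo,hi in((.138,.15),(.15,.162),(.162,.174),(.174,.186)):
        s=(P[:,2]>lo)&(P[:,2]<hi)&(abs(a)<.035)&(abs(b)<.035); print(n,lo,s.sum(),"a",np.round([a[s].min(),a[s].max()],4) if s.sum() else "","b",np.round([b[s].min(),b[s].max()],4) if s.sum() else "")
P,px=wrist("w7"); P=P.reshape(-1,3)
d=P[:,:2]-[.462,.2805]; a,b=d@ex,d@ey
m=(P[:,2]>.106)&(P[:,2]<.118)&(abs(b)<.04)&(abs(a)<.16)&(abs(a)>.025)
for lo,hi in((-.14,-.08),(-.08,-.025),(.025,.08)):
    s=m&(a>lo)&(a<hi)
    if s.sum(): c,r=cv2.minEnclosingCircle(np.c_[a[s],b[s]].astype(np.float32)); print("cap ab",c,r,s.sum())
m=(P[:,2]>.06)&(P[:,2]<.068)&(abs(b)<.05)&(abs(a)<.16)
if m.sum(): print("rim a",a[m].min(),a[m].max(),"b",b[m].min(),b[m].max(),m.sum())
E
```

```text
25.4 [0.46096153 0.2839509  0.21344041] [-1.96249578e+00 -2.45186239e+00 -6.85630653e-05] [-1.05  0.33  0.52  1.83 -0.19  1.03 -0.23]
side 0.138 35 a [-0.0174  0.0114] b [-0.0137  0.0219]
side 0.15 78 a [-0.0173  0.0076] b [-0.0129  0.0229]
side 0.162 83 a [-0.0175  0.014 ] b [-0.0138  0.0233]
side 0.174 90 a [-0.0182  0.0116] b [-0.0158  0.0231]
scene 0.138 47 a [-0.0218  0.0088] b [-0.0066  0.0234]
scene 0.15 66 a [-0.0221  0.0117] b [-0.0101  0.0249]
scene 0.162 69 a [-0.0219  0.0129] b [-0.0089  0.0251]
scene 0.174 69 a [-0.0225  0.0129] b [-0.0098  0.0251]
cap ab (-0.11590747535228729, -0.01018876489251852) 0.007725291885435581 21
cap ab (0.05658271163702011, -0.0033514073584228754) 0.020347530022263527 2536
rim a -0.039403881279650284 0.09900767384989886 b -0.03318006042223493 0.026368995779137545 2156
```

View pics/w7.png

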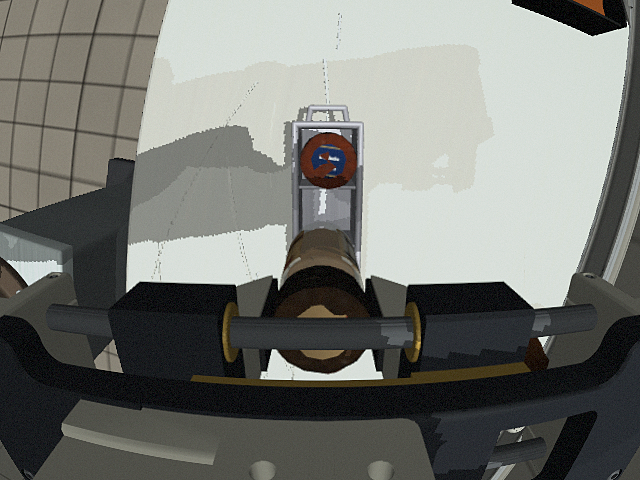

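The far jar's cap is at (328,160), the rack rim runs ahead of it, and the held jar hangs just over the well. Next: a direct jar-versus-rack check in the wrist cloud.

```bash
python3 - <<'E'
from h import *
d=np.load("w7.npz");P=d["P"].reshape(-1,3)
ex=np.array([-.217,.976]);ey=np.array([-.976,-.217]); D=P[:,:2]-[.462,.2805]; a,b=D@ex,D@ey; z=P[:,2]
for lo in np.arange(.145,.20,.012):
    s=(z>lo)&(z<lo+.012)&(abs(a)<.03)&(abs(b)<.028)
    if s.sum()>5:
        A=np.c_[2*a[s],2*b[s],np.ones(s.sum())]
        c=np.linalg.lstsq(A,a[s]**2+b[s]**2,rcond=None)[0]; print("jar z%.3f n%d fit c %s r %.4f  bext %.4f %.4f amax %.4f"%(lo,s.sum(),c[:2].round(4),np.sqrt(c[2]+c[0]**2+c[1]**2),b[s].min(),b[s].max(),a[s].max()))
print("rim b vs a")
for lo in np.arange(.0,.10,.01):
    s=(z>.059)&(z<.069)&(a>lo)&(a<lo+.01)&(abs(b)<.045)
    if s.sum(): 
        n=b[s][b[s]<-.01];q=b[s][b[s]>.01]; print("%.2f"%lo,s.sum(),"b-",np.round(np.percentile(n,[2,98]),4) if len(n) else"","b+",np.round(np.percentile(q,[2,98]),4) if len(q) else "")
s=(z>.05)&(z<.069)&(abs(b+.0035)<.015)&(a>.0)&(a<.12)
h,e=np.histogram(a[s],np.arange(.0,.112,.002)); print([(round(float(x),3),int(y)) for x,y in zip(e,h) if y])
E
```

```text
jar z0.145 n246 fit c [0.0007 0.0012] r 0.0202  bext -0.0175 0.0197 amax 0.0214
jar z0.157 n286 fit c [-0.0006  0.0011] r 0.0215  bext -0.0172 0.0205 amax 0.0211
jar z0.169 n363 fit c [0.     0.0011] r 0.0210  bext -0.0180 0.0204 amax 0.0215
jar z0.181 n400 fit c [-0.0006  0.0011] r 0.0215  bext -0.0176 0.0205 amax 0.0215
jar z0.193 n513 fit c [-0.0004  0.001 ] r 0.0214  bext -0.0174 0.0210 amax 0.0216
rim b vs a
0.00 175 b- [-0.0326 -0.0269] b+ [0.0203 0.026 ]
0.01 155 b- [-0.0322 -0.0271] b+ [0.0208 0.0259]
0.02 185 b- [-0.0328 -0.0195] b+ [0.0207 0.0257]
0.03 185 b- [-0.0325 -0.0212] b+ [0.0195 0.0255]
0.04 180 b- [-0.0326 -0.0274] b+ [0.0205 0.0263]
0.05 175 b- [-0.0331 -0.0278] b+ [0.0205 0.0256]
0.06 167 b- [-0.0321 -0.0275] b+ [0.0205 0.0252]
0.07 164 b- [-0.0327 -0.0279] b+ [0.0206 0.0252]
0.08 512 b- [-0.0325 -0.0106] b+ [0.0105 0.0251]
0.09 40 b- [-0.0182 -0.0118] b+ [0.0107 0.0115]
[(0.028, 58), (0.03, 31), (0.032, 10), (0.08, 37), (0.082, 111), (0.084, 74), (0.086, 38), (0.088, 5), (0.09, 15), (0.092, 11), (0.094, 48), (0.096, 73), (0.098, 79), (0.1, 24)]
```

Request:
{"op": "carry_out", "data": {
  "commands": [
    [0.3, 0.03, 0.08, 0, 0, 0, 0],
    [0.3, 0.03, 0.08, 0, 0, 0, 0],
    [0.3, 0, 0, 0.4, 0, 0, 0],
    [0.3, 0, 0, 0.6, 0, 0, 0],
    [0.3, 0, 0, 0.6, 0, 0, 0],
    [0.3, 0, 0, 0.5, 0, 0, 0],
    [0.3, 0, 0, 0.3, 0, 0, 0],
    [0.3, 0, 0, 0, 0, 0, 0]
  ]
}}

```text
clock: 26.35
position: [0.4649, 0.2825, 0.1518]
ee_rot: [-1.965, -2.45, 0.004]
force: [0.1, 0.1, -1.3]
width: 0.443
gripper_force: 18.0
```

```bash
python3 - <<'E'
from h import *
o=arm.observe(); print(o["clock"],o["position"],o["ee_rot"],o["force"])
ex=np.array([-.217,.976]);ey=np.array([-.976,-.217])
def f(P,tag,lo,hi,rows=True):
    D=P[:,:2]-[.462,.2805]; a,b=D@ex,D@ey; z=P[:,2]
    s=(z>lo)&(z<hi)&(abs(a)<.03)&(abs(b-.0)<.028)
    print(tag,s.sum(),"jar a",np.percentile(a[s],[1,99]).round(4),"b",np.percentile(b[s],[1,99]).round(4))
    for l in (-.02,.0,.04,.06):
        s=(z>.059)&(z<.069)&(a>l)&(a<l+.02)&(abs(b)<.045); n=b[s][b[s]<-.018];q=b[s][b[s]>.018]
        print("   rim a%.2f"%l,"b-",len(n),np.round(np.percentile(n,[5,95]),4) if len(n) else"","b+",len(q),np.round(np.percentile(q,[5,95]),4) if len(q) else "")
    s=(z>.052)&(z<.069)&(abs(b+.003)<.015)&(abs(a)<.12)
    h,e=np.histogram(a[s],np.arange(-.112,.112,.002)); print("  ",[(round(float(x),3),int(y)) for x,y in zip(e,h) if y>3])
    for c0 in(-.104,-.052,.052):
        s=(z>.106)&(z<.118)&(abs(a-c0-.002)<.026)&(abs(b)<.03)
        if s.sum()>10: print("   cap",c0,cv2.minEnclosingCircle(np.c_[a[s],b[s]].astype(np.float32)),np.round([a[s].mean(),b[s].mean()],4),s.sum())
P,px=wrist("w8"); f(P.reshape(-1,3),"wrist",.08,.12)
for n in("side","scene"):
    im=arm.get_image(n); f(cloud(im).reshape(-1,3),n,.118,.13)
    if n=="side": c=im["pixels"][110:250,220:380]; save("s4.png",cv2.resize(c,(640,560),interpolation=2))
E
```

```text
26.35 [0.4648544  0.28246415 0.15178157] [-1.9649246  -2.45045973  0.00444723] [ 0.1231133   0.07111819 -1.2585819 ]
wrist 916 jar a [0.0107 0.0224] b [-0.0201  0.016 ]
   rim a-0.02 b- 183 [-0.0322 -0.0277] b+ 136 [0.0209 0.026 ]
   rim a0.00 b- 230 [-0.0323 -0.0276] b+ 252 [0.0205 0.0258]
   rim a0.04 b- 232 [-0.0326 -0.0279] b+ 240 [0.0209 0.0255]
   rim a0.06 b- 285 [-0.0328 -0.0275] b+ 271 [0.0205 0.0253]
   [(0.028, 10), (0.03, 5), (0.08, 91), (0.082, 138), (0.084, 138), (0.086, 49), (0.088, 13), (0.09, 19), (0.092, 22), (0.094, 27), (0.096, 138), (0.098, 131)]
   cap -0.104 ((-0.08043432235717773, -0.0027867162134498358), 0.009534751065075397) [-0.0797 -0.0037] 59
   cap 0.052 ((0.056833669543266296, -0.003727564588189125), 0.020394138991832733) [ 0.057  -0.0035] 4318
side 82 jar a [-0.019   0.0097] b [-0.0179  0.0191]
   rim a-0.02 b- 0  b+ 9 [0.0229 0.0271]
   rim a0.00 b- 0  b+ 13 [0.023  0.0274]
   rim a0.04 b- 0  b+ 11 [0.0216 0.0265]
   rim a0.06 b- 0  b+ 14 [0.0225 0.0267]
   [(-0.066, 6), (-0.064, 5), (-0.062, 4), (-0.06, 6), (0.028, 10), (0.036, 4), (0.038, 5), (0.04,
[... 299 characters left out ...]
4597) [0.056  0.0073] 77
scene 62 jar a [-0.0216  0.013 ] b [-0.0132  0.0198]
   rim a-0.02 b- 0  b+ 15 [0.0222 0.0288]
   rim a0.00 b- 0  b+ 11 [0.0222 0.028 ]
   rim a0.04 b- 0  b+ 14 [0.0215 0.028 ]
   rim a0.06 b- 0  b+ 12 [0.0194 0.0273]
   [(-0.072, 7), (-0.07, 12), (-0.068, 7), (-0.066, 5), (0.026, 5), (0.03, 5), (0.032, 8), (0.034, 13), (0.036, 8), (0.076, 4), (0.078, 5)]
   cap -0.104 ((-0.10424955934286118, -0.0026152869686484337), 0.021831002086400986) [-0.1038 -0.0003] 134
   cap -0.052 ((-0.05151383578777313, -0.0030415719375014305), 0.022236067801713943) [-0.0524  0.0002] 127
   cap 0.052 ((0.05520258843898773, -5.9477239119587466e-05), 0.022191686555743217) [0.0523 0.0007] 109
```

View pics/s4.png

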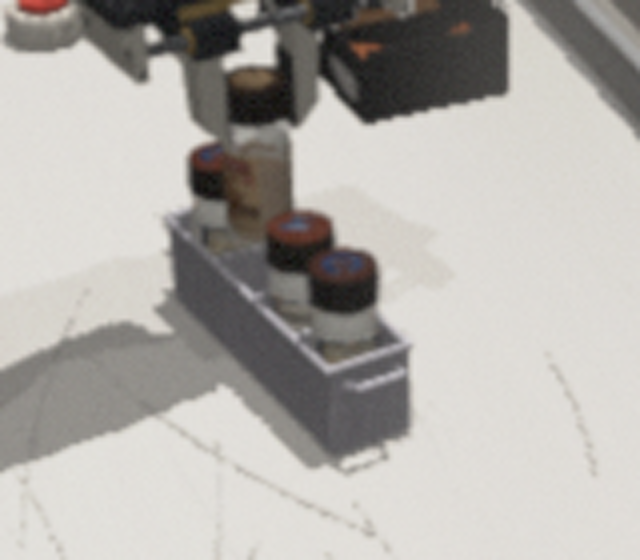

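The side view shows the jar at (258,180) directly over the open well, between its neighbours. The cameras agree to within about 2 mm. A 1 mm correction, then a slow descent with force checks.

Request:
{"op": "carry_out", "data": {
  "commands": [
    [0.3, 0.04, 0.01, 0.1, 0, 0, 0],
    [0.3, 0, 0, 0.15, 0, 0, 0],
    [0.3, 0, 0, 0.15, 0, 0, 0],
    [0.3, 0, 0, 0.15, 0, 0, 0],
    [0.3, 0, 0, 0.12, 0, 0, 0],
    [0.3, 0, 0, 0.12, 0, 0, 0],
    [0.3, 0, 0, 0, 0, 0, 0]
  ]
}}

```text
clock: 27.2
position: [0.4652, 0.2838, 0.1327]
ee_rot: [-1.965, -2.451, 0.003]
force: [0.0, -0.3, -0.6]
width: 0.436
gripper_force: 18.0
```

```bash
python3 - <<'E'
from h import *
o=arm.observe(); print(o["position"],o["ee_rot"],o["force"],o["ft_torque"])
E
```

```text
[0.46516063 0.28381253 0.13270299] [-1.96477874 -2.45075853  0.00252561] [ 0.0149251  -0.32854455 -0.63388279] [-0.0550328   0.07711933  0.00831845]
```

Request:
{"op": "carry_out", "data": {
  "commands": [
    [0.3, 0, 0, 0.1, 0, 0, 0],
    [0.3, 0, 0, 0.1, 0, 0, 0],
    [0.3, 0, 0, 0.12, 0, 0, 0],
    [0.3, 0, 0, 0.12, 0, 0, 0],
    [0.3, 0, 0, 0.12, 0, 0, 0],
    [0.3, 0, 0, 0, 0, 0, 0]
  ]
}}

```text
clock: 27.8
position: [0.4651, 0.2838, 0.1187]
ee_rot: [-1.965, -2.451, 0.002]
force: [0.4, 0.6, -1.3]
width: 0.438
gripper_force: 18.0
```

Request:
{"op": "carry_out", "data": {
  "commands": [
    [0.3, 0, 0, 0.15, 0, 0, 0],
    [0.3, 0, 0, 0.2, 0, 0, 0],
    [0.3, 0, 0, 0.2, 0, 0, 0],
    [0.3, 0, 0, 0.2, 0, 0, 0],
    [0.3, 0, 0, 0.2, 0, 0, 0],
    [0.3, 0, 0, 0.15, 0, 0, 0],
    [0.3, 0, 0, 0, 0, 0, 0]
  ]
}}

```text
clock: 28.5
position: [0.4651, 0.2837, 0.0911]
ee_rot: [-1.965, -2.451, 0.003]
force: [-0.2, -0.7, -1.1]
width: 0.438
gripper_force: 18.0
```

Request:
{"op": "carry_out", "data": {
  "commands": [
    [0.3, 0, 0, 0.1, 0, 0, 0],
    [0.3, 0, 0, 0.1, 0, 0, 0],
    [0.3, 0, 0, 0.1, 0, 0, 0],
    [0.3, 0, 0, 0.06, 0, 0, 0],
    [0.3, 0, 0, 0, 0, 0, 0]
  ]
}}

```text
clock: 29.0
position: [0.4652, 0.2839, 0.0825]
ee_rot: [-1.965, -2.451, 0.002]
force: [-0.6, -0.0, -0.4]
width: 0.44
gripper_force: 18.0
```

Request:
{"op": "carry_out", "data": {
  "commands": [
    [0.3, 0, 0, 0.04, 0, 0, 0],
    [0.3, 0, 0, 0.04, 0, 0, 0],
    [0.3, 0, 0, 0, 0, 0, 0]
  ]
}}

```text
clock: 29.3
position: [0.4653, 0.2839, 0.0806]
ee_rot: [-1.965, -2.451, 0.001]
force: [0.0, -0.9, -0.9]
width: 0.438
gripper_force: 18.0
```

Request:
{"op": "carry_out", "data": {
  "commands": [
    [0.3, 0, 0, 0.03, 0, 0, 0],
    [0.3, 0, 0, 0.03, 0, 0, 0],
    [0.3, 0, 0, 0, 0, 0, 0]
  ]
}}

```text
clock: 29.6
position: [0.4653, 0.2839, 0.0791]
ee_rot: [-1.965, -2.451, 0.002]
force: [-0.4, -0.5, -0.5]
width: 0.436
gripper_force: 18.0
```

Request:
{"op": "carry_out", "data": {
  "commands": [
    [0.3, 0, 0, 0.02, 0, 0, 0],
    [0.3, 0, 0, 0.02, 0, 0, 0],
    [0.3, 0, 0, 0, 0, 0, 0]
  ]
}}

```text
clock: 29.9
position: [0.4654, 0.2839, 0.0788]
ee_rot: [-1.965, -2.45, 0.001]
force: [-3.7, -2.1, 8.0]
width: 0.436
gripper_force: 18.0
```

Contact at the expected height (8 N, TCP 0.079). Releasing and backing off.

Request:
{"op": "carry_out", "data": {
  "commands": [
    [0.3, 0, 0, -0.03, 0, 0, 0],
    [0.46, 0, 0, 0, 0, 0, 0],
    [0.52, 0, 0, 0, 0, 0, 0],
    [0.6, 0, 0, 0, 0, 0, 0],
    [0.65, 0, 0, 0, 0, 0, 0],
    [0.65, 0, 0, 0, 0, 0, 0]
  ]
}}

```text
clock: 30.5
position: [0.4653, 0.2839, 0.0789]
ee_rot: [-1.965, -2.451, 0.001]
force: [-0.4, 0.3, 0.4]
width: 0.646
gripper_force: 0.0
```

Request:
{"op": "carry_out", "data": {
  "commands": [
    [0.65, 0, 0, -0.2, 0, 0, 0],
    [0.65, 0, 0, -0.4, 0, 0, 0],
    [0.65, 0, 0, -0.8, 0, 0, 0],
    [0.65, 0, 0, -1, 0, 0, 0],
    [0.65, 0, 0, -1, 0, 0, 0],
    [0.65, 0, 0, -1, 0, 0, 0],
    [0.65, 0, 0, -1, 0, 0, 0],
    [0.65, 0, 0, 0, 0, 0, 0]
  ]
}}

```text
clock: 31.3
position: [0.4673, 0.2848, 0.218]
ee_rot: [1.965, 2.45, 0.008]
force: [0.8, 0.5, -0.4]
width: 0.649
gripper_force: 0.0
```

```bash
python3 - <<'E'
from h import *
o=arm.observe(); print(o["clock"],o["position"],o["force"])
ex=np.array([-.217,.976]);ey=np.array([-.976,-.217])
for n in("side","scene"):
    im=arm.get_image(n); P=cloud(im).reshape(-1,3); D=P[:,:2]-[.462,.2805]; a,b=D@ex,D@ey; z=P[:,2]
    for c0 in(-.104,-.052,0,.052):
        s=(z>.104)&(z<.120)&(abs(a-c0)<.025)&(abs(b)<.03); print(n,c0,np.round([a[s].mean(),b[s].mean(),np.median(z[s]),z[s].std()],4),s.sum())
E
```

```text
31.3 [0.46729773 0.28476532 0.21801293] [ 0.8479992   0.54031059 -0.43433563]
side -0.104 [-1.043e-01  1.000e-04  1.128e-01  3.000e-03] 179
side -0.052 [-0.0527  0.0003  0.1128  0.0033] 171
side 0 [-1.500e-03  1.000e-04  1.124e-01  2.900e-03] 152
side 0.052 [5.130e-02 1.000e-04 1.128e-01 3.100e-03] 148
scene -0.104 [-0.1045  0.0007  0.1101  0.0021] 147
scene -0.052 [-0.0527  0.0006  0.1103  0.0021] 135
scene 0 [-0.002   0.0003  0.1096  0.0021] 130
scene 0.052 [0.0507 0.0003 0.1101 0.0021] 128
```

The jar's cap stands at the same height and on the same line as its neighbours (within 2 mm of the well's centre), and the others have not moved. Handing in.

```bash
python3 -c "
from cell import arm
print(arm.sign_off())"
```

```text
the job is handed in; nothing more can be done
None
```

The cream-and-brown jar is standing upright, cap up, on the floor of the empty well and within about 2 mm of its centre. It was lowered in gently, with about 8 N at contact. The three rack jars have not moved, the rest of the goods were left in the crate, and I handed in at about 31 s; no verdict came back from the judge.

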